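# Tidy the shelf beside the sink

### The job

Tidy the shelf by the sink: stand every fallen canister upright on its base inside the pine lane, among the pots already there, and hang all three dippers on the rail by their prong hooks, cups on the robot's side. Let each dipper go gently, at the slant at which it hangs by its own weight, so that it does not swing. Leave the pots standing in the lane, and do not disturb the plates and the bowl.

Things in the scene. Friction and masses are not known exactly. Their poses are not given: they have to be found in the camera images.
- lane: Pine lane tray, fixed: an open tray 84 mm (x) by 432 mm (y), its long side along its own y. Inside 72 mm wide and 420 mm long; floor 6 mm thick, rim 20 mm high in all, walls 6 mm. Origin: centre of its underside; x points roughly away from the robot.
- pot0: Low white porcelain pot, 48 mm across, 48 mm tall with its small blue knob, standing in the lane 65 to 85 mm from its centre on the -y side. Origin: centre of its underside. A neighbour to leave standing.
- pot1: A second pot like it, on the other (+y) side of the lane's centre.
- canister0: Square stainless canister, 54 x 54 mm and 110 mm tall, dark latched lid and teal seal, 260 g; the latches stand out 2 mm but are look only. It lies fallen on one of its four flat sides, lid roughly away from the robot, beyond the lane. Origin: centre of its base (underside); its z axis runs from base to lid. It stands when z points up. May be absent.
- canister1: A canister like canister0. May be absent.
- canister2: A canister like canister0. May be absent.
- rail_mid (a point): Middle of the horizontal steel rail: a fixed round bar 10 mm thick, 300 mm long between two posts (14 mm thick, 8 mm higher than the bar), its axis 215 mm above the work surface. Point on the bar's axis; y runs along the bar, x level across it, roughly away from the robot, z up.
- dipper0: Stainless dipper, about 200 g, black grip block: a flat-bottomed cup 68 mm across, 46 mm high, with an upright flat handle (4 mm in x, 14 mm in y, centred at x = +35 mm) on its far side, 200 mm tall in all. Stands on its cup, prong hook at the top of the handle pointing roughly away from the robot. Origin: centre of the cup's underside; z up, x from cup to handle and prong.
- dipper1: A dipper exactly like dipper0, but with a teal grip block.
- dipper2: A dipper exactly like dipper0, but with a red grip block.
- dipper0_grip (a point): Centre of dipper0's grip block at the top of the handle, 14 (x) x 22 (y) x 45 mm high: 35 mm in x and 177.5 mm in z from its origin; the block spans z = 155 to 200 mm. The hook's bar begins 1 mm below the block.
- dipper0_seat (a point): Where the rail's axis lies in dipper0 when it hangs: x = 42, z = 145 mm from its origin, in the corner of handle and hook, 5 mm from each. The prong hook, 20 mm wide in y, is a flat bar from x = 37 to 61 mm, underside at z = 150 mm, ending in a lip 4 mm thick down to z = 134 mm; gap between handle and lip 20 mm.
- dipper0_com (a point): Centre of mass of dipper0: x = 12, z = 56 mm from its origin. It is off-centre: hanging freely from its seat, the dipper rests with this point below the rail, its lower end swung towards +x and its grip towards -x (to the robot), slanted by about 0.32 rad.
- dipper1_grip (a point): Centre of dipper1's grip block at the top of the handle, 14 (x) x 22 (y) x 45 mm high: 35 mm in x and 177.5 mm in z from its origin; the block spans z = 155 to 200 mm. The hook's bar begins 1 mm below the block.
- dipper1_seat (a point): Where the rail's axis lies in dipper1 when it hangs: x = 42, z = 145 mm from its origin, in the corner of handle and hook, 5 mm from each. The prong hook, 20 mm wide in y, is a flat bar from x = 37 to 61 mm, underside at z = 150 mm, ending in a lip 4 mm thick down to z = 134 mm; gap between handle and lip 20 mm.
- dipper1_com (a point): Centre of mass of dipper1: x = 12, z = 56 mm from its origin. It is off-centre: hanging freely from its seat, the dipper rests with this point below the rail, its lower end swung towards +x and its grip towards -x (to the robot), slanted by about 0.32 rad.
- dipper2_grip (a point): Centre of dipper2's grip block at the top of the handle, 14 (x) x 22 (y) x 45 mm high: 35 mm in x and 177.5 mm in z from its origin; the block spans z = 155 to 200 mm. The hook's bar begins 1 mm below the block.
- dipper2_seat (a point): Where the rail's axis lies in dipper2 when it hangs: x = 42, z = 145 mm from its origin, in the corner of handle and hook, 5 mm from each. The prong hook, 20 mm wide in y, is a flat bar from x = 37 to 61 mm, underside at z = 150 mm, ending in a lip 4 mm thick down to z = 134 mm; gap between handle and lip 20 mm.
- dipper2_com (a point): Centre of mass of dipper2: x = 12, z = 56 mm from its origin. It is off-centre: hanging freely from its seat, the dipper rests with this point below the rail, its lower end swung towards +x and its grip towards -x (to the robot), slanted by about 0.32 rad.
- plates: Stack of white porcelain plates, 130 mm across, 55 mm high, at the +y end of the lane. Origin: centre of its underside. A bystander.
- bowl: Teal silicone bowl, collapsed, 128 mm across, 55 mm high, behind the rail. Origin: centre of its underside. A bystander.
Things that resemble listed ones, but are neither listed nor needed, are in the scene too. Leave any orange look-alike of the dipper0 alone.

How it is judged:
By the outcome, as a careful person would: the job done as asked, in the order asked, and still so for the second after the job is handed in, with the robot touching nothing.
Of canister0, canister1, canister2 only 2 to 3 are there at a start; the rules pass over those that are not, and their reading is None.
At some moment in a run one of pot0, pot1 may be knocked a few centimetres aside while the robot is not near it.
It also fails if it takes over 208 s, if anything falls off the work surface, if the arm or the gripper's body presses on something with over 40 N, if the wrist force passes 120 N, or if a joint passes its speed limit or range.

### The arm

A 6-joint arm with a two-finger parallel gripper is mounted at the origin on the work surface. World frame = base frame: x ahead of the robot, y to its left, z up, the work surface at z = 0. Lengths are in m, angles in rad, forces in N, time in s.
With the tool pointing down it reaches from about 0.3 to 1 m from the base axis. Payload 5.1 kg.
Tool frame: the origin (TCP) lies at the very end of the fingers, on their centre line; the grasp point (between the pads) lies 19 mm behind it; z points along the fingers, y is the line along which they close (so a half turn about z gives the same grasp; the last joint's range is limited). The gripper opens to 95 mm and grips with 3 to 60 N. Pads are 20 mm wide; open, the fingers measure 119 mm over their backs; the gripper's body (75 mm by 180 mm) begins 59 mm behind the grasp point.
Start: joints at [-1.215, 0.124, 1.65, -0, 1.367, -0.083], TCP at [0.276, -0.588, 0.184] pointing down, gripper open.
Joint ranges: [-2.61, 2.61], [-1.02, 2.33], [0.03, 2.71], [-1.35, 4.49], [0.32, 2.68], [-2.91, 2.91]. Speed limits (rad/s): [2.57, 2.57, 3.14, 3.14, 3.14, 3.14].

### API

Orientations are given as [roll, pitch, yaw] about the fixed x, y, z axes, in that order (R = Rz(yaw) Ry(pitch) Rx(roll)).
In Python, from bench import * gives the robot as it stands.
- The arm moves only by the shell command python3 -m jog 'ROWS' [OPENING] [FORCE]. ROWS is JSON, a list that holds one entry, the list of rows, each a list of 6 numbers: the shift along the world's x, y, z as a fraction of full scale, then the turn, a rotation vector about the world's x, y, z as a fraction of full scale. A call has 1 to 20 rows; each row shifts and turns the commanded pose from where the row before left it; what a row does not reach is not made up. Full scale, the value 1, is 25 mm for a shift and 0.1 rad for a turn. A row lasts 1/12 s, in which the tool goes at most 41.7 mm and 7.16 degrees, less where a joint would pass 70% of its speed; a pose out of reach is approached as far as the arm can. A call with a number of a shift or a turn outside -1 to 1 is refused whole. A call with a gripper value outside its range is refused whole. OPENING is the gripper command: -1 is shut, 1 is fully open, values between are in proportion, set as the call begins (- or left out, the last holds). The fingers move at their own pace and stop on an object; FORCE is the grip in N (left out, the last holds). Time passes only in rows, so rows that do not move let the fingers close. It gives the time, the measured TCP pose, the force, the opening and the grip force at its end, in the units of the state.
- state(): the state, without advancing time (a new reading comes with each control period).
- read_camera(name): name is "side" or "top" or "wrist"; returns the picture (400x640x3 uint8, blue, green, red); there is no depth.
- get_calibration(name): a dict with "fx", "fy", "cx", "cy" (pixels), "T" (4x4, takes a point from camera to world coordinates). Camera axes: x right, y up, looking along -z (the intrinsics and any distortion apply to the point x, -y, -z); pixel columns grow to the right and rows downward; lengths in m; the calibration is good to about 2 mm. The wrist camera is an equidistant fisheye: a pixel r from the principal point sees the ray r / f radians off the axis. A picture is of the moment at which its call begins: read the wrist's pose just before it. get_calibration takes no time and is no camera call; for the wrist camera it gives the pose at the moment of the call.
- sign_off(): hands the job in; it is judged then, once.
The state is a dict: "clock": time; "joints": joint angles; "qvel": joint speeds; "joint_efforts": joint torques, N m; "ee_pos": TCP position; "ee_rot": TCP orientation; "contact_force": force on the tool from outside, world axes, zero at the start; "torque": the same for the moment, N m; "width": finger opening in m; "gripper_force": force on a finger pad.
Only numpy, scipy, OpenCV 4.12 (cv2) and the standard library are available. Lean on these libraries where they do the work, as an engineer would, in place of code of your own. Each camera call takes 0.05 s, during which the arm holds its last target. There are 200 camera calls.

## Working session

There is one attempt and no reset: what is moved stays moved. The work goes in short steps, Python scripts to look and compute and a shell command to move; the robot and the scene stay as the last step left them, time stands still between calls to the robot, and variables do not carry over. Pictures are saved under pics/ and viewed, at most 14 in all, crops included, and the job is handed in when it is done.

```bash
ls; mkdir -p pics
python3 - <<'E'
from bench import *
import cv2,json
print(state())
for n in("side","top","wrist"):
    cv2.imwrite(f"pics/{n}0.png",read_camera(n)); c=get_calibration(n); print(n,c)
E
```

```text
pics
{'clock': 0.0, 'joints': array([-1.21455527e+00,  1.24488640e-01,  1.65164643e+00, -2.17227540e-05,
        1.36749500e+00, -8.26472823e-02]), 'qvel': array([ 2.64840715e-04, -9.27368768e-05,  1.15372823e-03, -9.63293248e-04,
       -1.98653495e-03,  8.94468583e-04]), 'joint_efforts': array([ 6.72686638e-04, -4.17604136e+01, -3.59933281e+01,  7.73938280e-02,
        4.89702949e-02, -1.31598185e-04]), 'ee_pos': array([ 0.27590317, -0.58777083,  0.18241406]), 'ee_rot': array([-3.13956043e+00, -1.47001537e-04,  4.38892595e-01]), 'contact_force': array([ 0.36827811, -0.52657769, -0.47814584]), 'torque': array([-0.00505169, -0.01263709, -0.0279112 ]), 'gripper_force': 0.0, 'width': 0.09524635297802397}
side {'fx': 371.93842330124727, 'fy': 371.93842330124727, 'cx': 320.4216008543587, 'cy': 200.51051082199393, 'T': array([[-0.70386565,  0.49569778, -0.50877978, -0.01737207],
       [-0.710069  , -0.51053266,  0.48493136,  0.48992774],
       [-0.01936929,  0.70259527,  0.71132602,  0.93404375],
       [ 0.        ,  0.        ,  0.        ,  1.        ]])}
top {'fx': 380.6198494011119, 'fy': 380.6198494011119, 'cx': 319.3850497731358, 'cy': 200.46988372567347, 'T': array([[-0.00321266,  0.98245054, -0.18649561,  0.30597348],
       [-0.99983102, -0.0065314 , -0.01718355, -0.0346189 ],
       [-0.01810007,  0.18640889,  0.98230551,  1.41471883],
       [ 0.        ,  0.        ,  0.        ,  1.        ]])}
wrist {'fx': 309.70691628693146, 'fy': 309.70691628693146, 'cx': 318.41540843303545, 'cy': 202.37407431744867, 'T': array([[ 0.42408282,  0.86891274,  0.25523402,  0.3468384 ],
       [-0.90562138,  0.40748877,  0.11748544, -0.55391645],
       [-0.0019204 , -0.28096895,  0.95971494,  0.38399699],
       [ 0.        ,  0.        ,  0.        ,  1.        ]])}
```

View pics/top0.png

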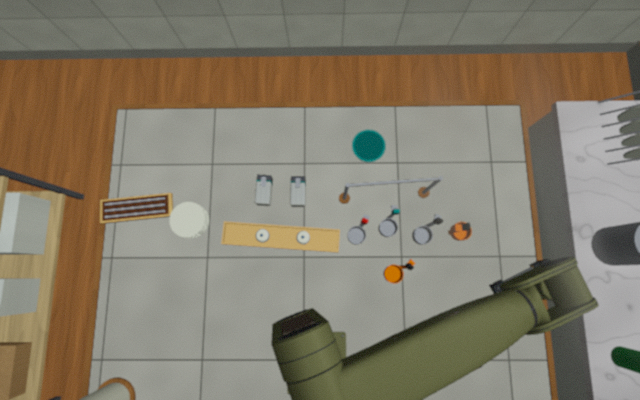

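View pics/side0.png

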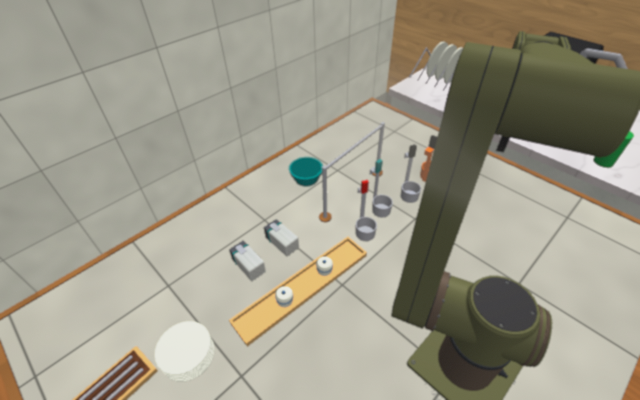

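The top view shows two fallen canisters at (264,190) and (298,190) and the lane from (222,235) to (340,240), with pots at (263,235) and (303,238). The dipper cups are red (357,235), teal (388,228) and black (422,235), and the rail runs (347,187)–(438,181). Side view: canisters (247,260) and (282,237), pots (285,295) and (325,265), grips red (365,186), teal (379,166), black (412,152).

```bash
cat > h.py <<'E'
import numpy as np, cv2
from bench import *
def ray(n,u,v,c=None):
    c=c or get_calibration(n); T=c["T"]
    x=(u-c["cx"])/c["fx"]; y=(v-c["cy"])/c["fy"]
    if n=="wrist":
        r=np.hypot(x,y); s=np.sin(r)/r if r>1e-9 else 1.; d=np.array([x*s,-y*s,-np.cos(r)])
    else: d=np.array([x,-y,-1.])
    d=T[:3,:3]@d; return T[:3,3],d/np.linalg.norm(d)
def plane(r,z): o,d=r; return o+d*(z-o[2])/d[2]
def tri(*rs):
    A=np.zeros((3,3));b=np.zeros(3)
    for o,d in rs: P=np.eye(3)-np.outer(d,d);A+=P;b+=P@o
    p=np.linalg.solve(A,b); return p,max(np.linalg.norm((np.eye(3)-np.outer(d,d))@(p-o)) for o,d in rs)
def blobs(img,lo,hi,amin=5):
    m=cv2.inRange(cv2.cvtColor(img,cv2.COLOR_BGR2HSV),lo,hi)
    n,_,st,ce=cv2.connectedComponentsWithStats(m)
    return [(np.round(ce[i],1).tolist(),st[i].tolist()) for i in range(1,n) if st[i,4]>=amin]
def shot(n,name):
    c=get_calibration(n); im=read_camera(n); cv2.imwrite(f"pics/{name}.png",im); np.save(f"pics/{name}.npy",c,allow_pickle=True); return im,c
def load(name): return cv2.imread(f"pics/{name}.png"),np.load(f"pics/{name}.npy",allow_pickle=True).item()
E
python3 - <<'E'
from h import *
np.set_printoptions(precision=4,suppress=True)
P={'red':((365,220),(365,186)),'teal':((396,211),(379,166)),'black':((438,220),(412,152)),
'pot1':((263,234),(285,293)),'pot0':((303,237),(325,262)),'railL':((347,187),(324,170)),'railR':((438,181),(382,126)),
'can1':((264,190),(247,258)),'can0':((298,190),(282,235))}
for k,(a,b) in P.items(): print(k,*tri(ray("top",*a),ray("side",*b)))
for p in [(222,222),(222,246),(340,228),(340,251)]: print('lane',plane(ray("top",*p),.02))
for p in [(357,235),(388,228),(422,235)]: print('cup',plane(ray("top",*p),.046))
E
```

```text
red [ 0.4746 -0.1627  0.1744] 0.0008367547815626643
teal [ 0.5042 -0.2656  0.1722] 0.0007742839493705053
black [ 0.4747 -0.4028  0.1664] 0.0003127003281057681
pot1 [0.4445 0.1947 0.0334] 0.0010138616117739022
pot0 [0.4329 0.049  0.0425] 0.00016001000136358642
railL [ 0.5804 -0.1015  0.2109] 0.002615964786797775
railR [ 0.597  -0.3949  0.2146] 0.0022504949815719466
can1 [0.6099 0.1964 0.0358] 0.0015316982417189916
can0 [0.6067 0.0676 0.0339] 0.0019271759918205633
lane [0.4919 0.3512 0.02  ]
lane [0.4033 0.3472 0.02  ]
lane [ 0.4673 -0.0857  0.02  ]
lane [ 0.3833 -0.0846  0.02  ]
cup [ 0.4387 -0.1454  0.046 ]
cup [ 0.4633 -0.2574  0.046 ]
cup [ 0.4375 -0.3778  0.046 ]
```

```bash
python3 -m jog '[[[0,0,1,0,0,0],[0,0,1,0,0,0],[0,0,1,0,0,0],[0,0,1,0,0,0],[0,0,1,0,0,0],[0.3,1,1,0,0,-0.9],[0.3,1,1,0,0,-0.9],[0.3,1,1,0,0,-0.9],[0.3,1,1,0,0,-0.9],[0.3,1,0.6,0,0,-0.8],[0.3,1,0,0,0,0],[0.3,1,0,0,0,0],[0.3,1,0,0,0,0],[0.3,1,0,0,0,0],[0.3,1,0,0,0,0],[0.3,1,0,0,0,0],[0.3,1,0,0,0,0],[0.3,1,0,0,0,0],[0.3,1,0,0,0,0],[0.3,1,0,0,0,0]]]' 1 40
python3 -m jog '[[[0.4,1,0,0,0,0],[0.4,1,0,0,0,0],[0.4,1,0,0,0,0],[0.4,1,0,0,0,0],[0.4,1,0,0,0,0],[0.4,1,0,0,0,0],[0.4,1,0,0,0,0],[0.4,1,0,0,0,0],[0.4,1,0,0,0,0],[0.4,1,0,0,0,0],[0.4,1,0,0,0,0],[0.4,1,0,0,0,0],[0,1,0,0,0,0],[0,0,0,0,0,0],[0,0,0,0,0,0],[0,0,0,0,0,0],[0,0,0,0,0,0]]]'
python3 - <<'E'
from h import *
shot("wrist","w1"); shot("side","s1"); shot("top","t1"); print(state()["ee_pos"],state()["ee_rot"],state()["joints"])
E
```

```text
clock: 1.82
ee_pos: [0.3886, -0.2121, 0.4234]
ee_rot: [-3.141, 0.0, -0.001]
contact_force: [0.1, -0.2, -0.0]
width: 0.0946
gripper_force: 0.0
clock: 3.23
ee_pos: [0.5085, 0.1107, 0.4237]
ee_rot: [3.141, -0.0, -0.002]
contact_force: [0.8, -0.4, -0.4]
width: 0.0951
gripper_force: 0.0
[0.50860309 0.11066883 0.42387322] [ 3.14152522e+00 -4.50642421e-04 -2.74679282e-03] [ 1.11167809e-01 -2.03950064e-01  1.57381707e+00 -1.20641232e-04
  1.77128559e+00  1.68468689e+00]
```

View pics/w1.png

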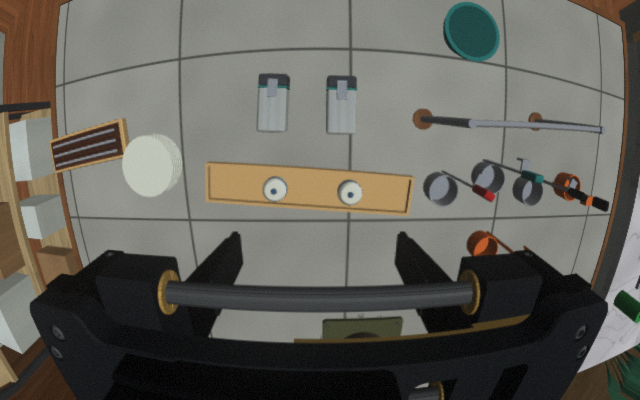

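The wrist view shows two canisters with top faces around (258–289, 74–131) and (327–357, 76–133). Pots are at (275,189) and (350,193), the lane outer corners near (207,163), (413,177), (207,202) and (411,214), and the rail runs (425,119)–(602,129).

Run:
```python
from h import *
np.set_printoptions(precision=4,suppress=True)
im,c=load("w1")
cv2.imwrite("pics/w1c.png",cv2.resize(im[60:220,200:420],None,fx=3.6,fy=3.6,interpolation=cv2.INTER_CUBIC))
p=lambda u,v,z:plane(ray("wrist",u,v,c),z)
hsv=cv2.cvtColor(im,cv2.COLOR_BGR2HSV)
# pine mask
m=cv2.inRange(hsv,(10,70,100),(30,255,255)); m[:150]=0;m[225:]=0;m[:,:195]=0;m[:,425:]=0
n,l,st,ce=cv2.connectedComponentsWithStats(m); i=1+np.argmax(st[1:,4]); print(st[i],ce[i])
ct=max(cv2.findContours((l==i).astype(np.uint8),cv2.RETR_EXTERNAL,cv2.CHAIN_APPROX_NONE)[0],key=len)[:,0]
w=np.array([p(*q,.02)[:2] for q in ct],np.float32); r=cv2.minAreaRect(w); print('lane',r)
# knobs: dark/blue in white
for u0,u1 in((262,289),(337,365)):
    s=im[175:206,u0:u1]; mm=(s.max(2)<110); y,x=np.nonzero(mm); k=(x.mean()+u0,y.mean()+175); print('knob',k,p(*k,.05),mm.sum())
    mm=(s.min(2)>185); y,x=np.nonzero(mm); k=(x.mean()+u0,y.mean()+175); print('pot',k,p(*k,.04),mm.sum())
for nme,q in {'A':[(258,131),(287,131),(289,74),(260,74)],'B':[(327,133),(356,133),(356,76),(327,76)]}.items():
    print(nme,np.array([p(*a,.054)[:2] for a in q]))
```

```text
[ 205  162  209   54 7516] [307.169  187.6433]
lane ((0.43930843472480774, 0.13365428149700165), (0.43218928575515747, 0.08795313537120819), 85.62206268310547)
knob (np.float64(272.0), np.float64(185.1)) [0.4532 0.2008 0.05  ] 20
pot (np.float64(280.44594594594594), np.float64(186.33783783783784)) [0.4483 0.1857 0.04  ] 74
knob (np.float64(343.31081081081084), np.float64(188.3108108108108)) [0.4463 0.064  0.05  ] 74
pot (np.float64(356.125), np.float64(189.671875)) [0.4411 0.038  0.04  ] 64
A [[0.5577 0.2233]
 [0.5563 0.169 ]
 [0.6621 0.1643]
 [0.6644 0.2177]]
B [[0.552  0.0956]
 [0.5524 0.0422]
 [0.6584 0.0428]
 [0.6575 0.0955]]
```

View pics/w1c.png

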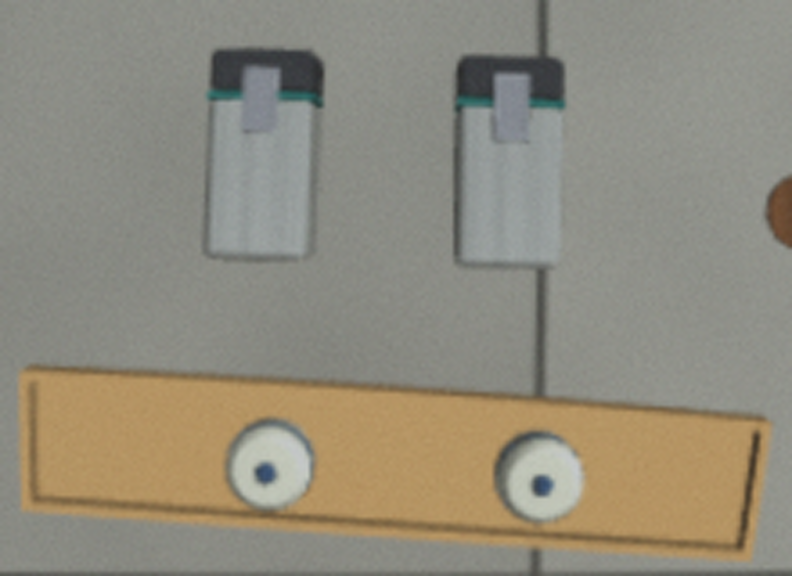

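```bash
python3 -m jog '[[[0.3,-0.12,-0.9,0,1,0],[0.3,-0.12,-0.9,0,1,0],[0.3,-0.12,-0.9,0,1,0],[0.3,-0.12,-0.9,0,1,0],[0.3,-0.12,-0.9,0,1,0],[0.3,-0.12,-0.9,0,1,0],[0.3,-0.12,-0.9,0,1,0],[0.3,-0.12,-0.9,0,0,0],[0.3,-0.12,-0.9,0,0,0],[0.3,-0.12,-0.9,0,0,0],[0.3,-0.12,-0.9,0,0,0],[0.3,-0.12,-0.9,0,0,0],[0.3,-0.12,-0.9,0,0,0],[0.2,-0.11,-0.9,0,0,0],[0,0,0,0,0,0],[0,0,0,0,0,0],[0,0,0,0,0,0]]]'
python3 - <<'E'
from h import *
shot("wrist","w2");print(state()["ee_pos"],state()["ee_rot"],state()["joints"])
E
```

```text
clock: 4.8
ee_pos: [0.6115, 0.0696, 0.1099]
ee_rot: [3.141, 0.699, -0.002]
contact_force: [-0.2, 0.4, 0.6]
width: 0.0951
gripper_force: 0.0
[0.61189005 0.06974782 0.11068066] [ 3.14083068e+00  6.97273679e-01 -1.66818209e-03] [0.01956979 0.5971452  1.30384244 0.01379341 1.93774822 1.59202707]
```

View pics/w2.png

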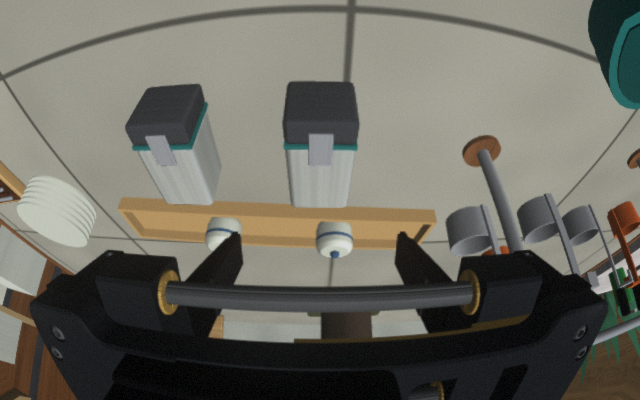

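The canister is centred between the fingertips (column 320, canister spanning 285–357). I'll descend and grip.

```bash
python3 -m jog '[[[0,0,-0.6,0,0,0],[0,0,-0.6,0,0,0],[0,0,-0.6,0,0,0],[0,0,-0.6,0,0,0],[0,0,-0.5,0,0,0],[0,0,-0.4,0,0,0],[0,0,-0.3,0,0,0],[0,0,-0.2,0,0,0],[0,0,0,0,0,0],[0,0,0,0,0,0]]]'; python3 -m jog '[[[0,0,0,0,0,0],[0,0,0,0,0,0],[0,0,0,0,0,0],[0,0,0,0,0,0],[0,0,0,0,0,0],[0,0,0,0,0,0],[0,0,0,0,0,0],[0,0,0,0,0,0]]]' -1 40
```

```text
clock: 5.68
ee_pos: [0.6113, 0.0698, 0.0137]
ee_rot: [3.141, 0.7, -0.002]
contact_force: [0.3, 0.3, 0.0]
width: 0.095
gripper_force: 0.0
clock: 6.35
ee_pos: [0.6113, 0.0696, 0.0138]
ee_rot: [3.14, 0.7, -0.002]
contact_force: [-0.3, -1.2, 0.5]
width: 0.0538
gripper_force: 40.0
```

```bash
python3 -m jog '[[[0,0,0.4,0,0,0],[0,0,0.8,0,0,0],[0,0,1,0,0,0],[0,0,1,0,0,0],[0,0,1,0,0,0],[0,0,1,0,0,0],[0,0,1,0,0,0],[0,0,1,0,0,0],[0,0,0.5,0,0,0]]]'; python3 -m jog '[[[-0.4,0.13,0,0,-0.98,0],[-0.4,0.13,0,0,-0.98,0],[-0.4,0.13,0,0,-0.98,0],[-0.4,0.13,0,0,-0.98,0],[-0.4,0.13,0,0,-0.98,0],[-0.4,0.13,0,0,-0.98,0],[-0.4,0.13,0,0,-0.98,0],[-0.4,0.13,0,0,-0.98,0],[-0.4,0.13,0,0,-0.98,0],[-0.4,0.13,0,0,-0.98,0],[-0.4,0.13,0,0,-0.98,0],[-0.4,0.13,0,0,-0.98,0],[-0.4,0.13,0,0,-0.98,0],[-0.4,0.13,0,0,-0.98,0],[-0.4,0.13,0,0,-0.98,0],[-0.4,0.13,0,0,-0.98,0],[0,0,0,0,0,-0.77],[0,0,0,0,0,0],[0,0,0,0,0,0],[0,0,0,0,0,0]]]'
python3 - <<'E'
from h import *
shot("wrist","w3");shot("side","s3");shot("top","t3");print(state()["joints"])
E
```

```text
clock: 7.1
ee_pos: [0.6121, 0.07, 0.2097]
ee_rot: [3.141, 0.695, -0.001]
contact_force: [0.7, -0.4, -2.2]
width: 0.0537
gripper_force: 40.0
clock: 8.77
ee_pos: [0.4515, 0.1221, 0.2069]
ee_rot: [-3.141, -0.865, -0.065]
contact_force: [1.1, 0.3, -2.6]
width: 0.0535
gripper_force: 40.0
[ 0.3699939  -0.95152338  2.56657835 -0.47989455  0.77003324  2.22239421]
```

View pics/s3.png

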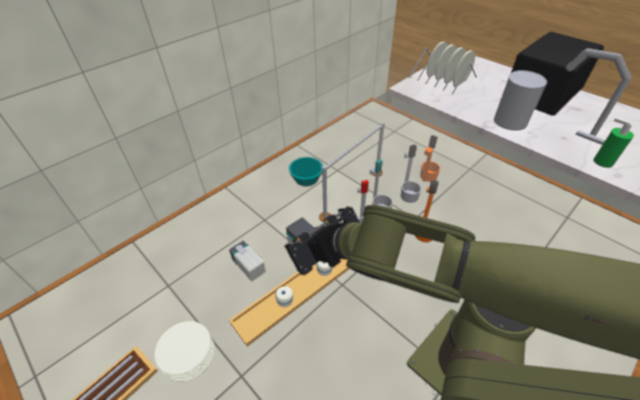

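The side view shows the canister held upright above the lane. The pots are unmoved at (285,294) and (325,266), so I'll lower.

```bash
python3 -m jog '[[[0,0.08,-0.5,0,0,-0.1],[0,0,-0.6,0,-0.03,0],[0,0,-0.7,0,-0.03,0],[0,0,-0.7,0,0,0],[0,0,-0.7,0,0,0],[0,0,-0.5,0,0,0],[0,0,-0.4,0,0,0],[0,0,-0.3,0,0,0],[0,0,0,0,0,0],[0,0,0,0,0,0]]]'
python3 - <<'E'
from h import *
im,c=shot("wrist","w4");cv2.imwrite("pics/w4.png",im);print(state()["joints"],state()["ee_rot"],state()["ee_pos"])
E
```

```text
clock: 9.75
ee_pos: [0.4512, 0.1233, 0.0954]
ee_rot: [-3.141, -0.87, -0.076]
contact_force: [1.0, -0.1, -2.8]
width: 0.0542
gripper_force: 40.0
[ 0.38968324 -0.80089201  2.6929094  -0.71570958  0.55015461  2.52209146] [-3.13994481 -0.87174392 -0.07718119] [0.45159233 0.1235593  0.09634333]
```

View pics/w4.png

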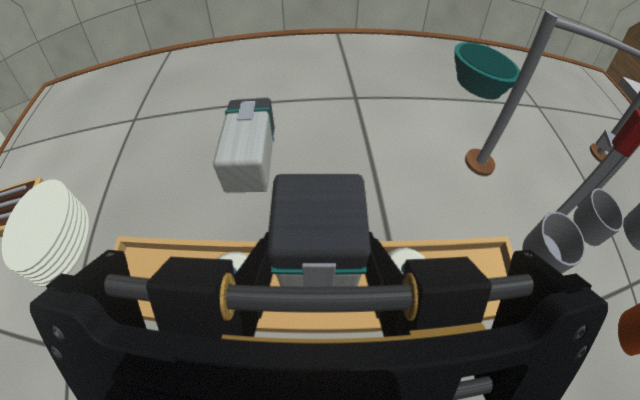

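```bash
python3 -m jog '[[[0.08,0,-0.3,0,0,0],[0.08,0.05,-0.3,0,0,0],[0,0.05,-0.3,0,0,0],[0,0,0,0,0,0],[0,0,0,0,0,0]]]'
python3 - <<'E'
from h import *
print(state()["joints"],state()["ee_rot"],state()["ee_pos"])
E
```

```text
clock: 10.22
ee_pos: [0.4553, 0.1263, 0.0738]
ee_rot: [-3.14, -0.872, -0.077]
contact_force: [0.6, -0.4, -2.4]
width: 0.0537
gripper_force: 40.0
[ 0.39367222 -0.71920729  2.69744193 -0.82399445  0.48998838  2.64804504] [-3.13974427 -0.87218842 -0.07665637] [0.45531689 0.1263014  0.0738334 ]
```

```bash
python3 -m jog '[[[0,0,-0.12,0,0,0],[0,0,-0.08,0,0,0],[0,0,0,0,0,0],[0,0,0,0,0,0]]]';python3 -m jog '[[[0,0,-0.06,0,0,0],[0,0,0,0,0,0],[0,0,0,0,0,0]]]'
```

```text
clock: 10.55
ee_pos: [0.455, 0.1263, 0.0684]
ee_rot: [-3.14, -0.872, -0.077]
contact_force: [0.2, 0.1, -3.8]
width: 0.0538
gripper_force: 40.0
clock: 10.8
ee_pos: [0.4549, 0.1263, 0.0668]
ee_rot: [-3.14, -0.872, -0.077]
contact_force: [0.5, -0.1, -2.7]
width: 0.0537
gripper_force: 40.0
```

```bash
python3 -m jog '[[[0,0,-0.06,0,0,0],[0,0,0,0,0,0],[0,0,0,0,0,0]]]';python3 -m jog '[[[0,0,-0.06,0,0,0],[0,0,0,0,0,0],[0,0,0,0,0,0]]]'
```

```text
clock: 11.05
ee_pos: [0.4559, 0.1266, 0.0668]
ee_rot: [-3.139, -0.874, -0.077]
contact_force: [0.2, -0.7, 2.9]
width: 0.054
gripper_force: 40.0
clock: 11.3
ee_pos: [0.4567, 0.1269, 0.0669]
ee_rot: [-3.139, -0.877, -0.077]
contact_force: [-2.7, -0.9, 7.2]
width: 0.0537
gripper_force: 40.0
```

```bash
python3 -m jog '[[[0,0,0.06,0,0,0],[0,0,0,0,0,0],[0,0,0,0,0,0],[0,0,0,0,0,0],[0,0,0,0,0,0],[0,0,0,0,0,0]]]' 0.6;python3 -m jog '[[[0,0,0.3,0,0,0],[0,0,0.6,0,0,0],[0,0,1,0,0,0],[0,0,1,0,0,0],[0,0,1,0,0,0],[0,0,1,0,0,0],[0,0,1,0,0,0],[0,0,0.5,0,0,0],[0,0,0,0,0,0]]]'
python3 - <<'E'
from h import *
shot("wrist","w5");shot("side","s5");print(state()["joints"],state()["ee_rot"],state()["ee_pos"])
E
```

```text
clock: 11.8
ee_pos: [0.4547, 0.1262, 0.0649]
ee_rot: [-3.14, -0.872, -0.077]
contact_force: [1.2, -0.4, -0.1]
width: 0.0758
gripper_force: 0.0
clock: 12.55
ee_pos: [0.4562, 0.1268, 0.2301]
ee_rot: [-3.135, -0.878, -0.08]
contact_force: [-0.4, 0.2, 0.5]
width: 0.0761
gripper_force: 0.0
[ 0.39408217 -0.93471374  2.53370068 -0.50541118  0.7950188   2.25713072] [-3.14005835 -0.87092966 -0.07676565] [0.4546765  0.12614972 0.22412707]
```

View pics/w5.png

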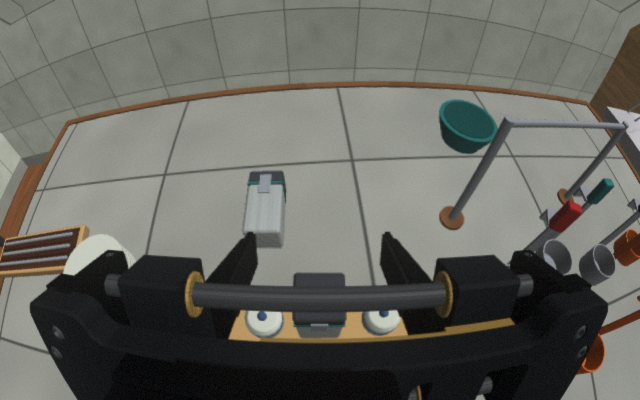

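The canister stands between the pots, seen from above at (320,290) with pots at (264,322) and (382,320). Going for the second one.

```bash
python3 -m jog '[[[0.4,0.17,0,0.07,0.98,0],[0.4,0.17,0,0.07,0.98,0],[0.4,0.17,0,0.07,0.98,0],[0.4,0.17,0,0.07,0.98,0],[0.4,0.17,0,0.07,0.98,0],[0.4,0.17,0,0.07,0.98,0],[0.4,0.17,0,0.07,0.98,0],[0.4,0.17,0,0.07,0.98,0],[0.4,0.17,0,0.07,0.98,0],[0.4,0.17,0,0.07,0.98,0],[0.4,0.17,0,0.07,0.98,0],[0.4,0.17,0,0.07,0.98,0],[0.4,0.17,-0.5,0.07,0.98,0],[0.4,0.17,-0.8,0.07,0.98,0],[0.4,0.17,-1,0.07,0.98,0],[0.4,0.17,-1,0.07,0.98,0],[0,0,-0.8,0,0,0],[0,0,-0.4,0,0,0],[0,0,0,0,0,0],[0,0,0,0,0,0]]]' 1
python3 - <<'E'
from h import *
shot("wrist","w6");print(state()["ee_rot"],state()["ee_pos"])
E
```

```text
clock: 14.32
ee_pos: [0.6142, 0.1943, 0.1131]
ee_rot: [3.136, 0.701, -0.076]
contact_force: [-0.1, -0.1, 0.7]
width: 0.0953
gripper_force: 0.0
[ 3.13730365  0.69669979 -0.07512769] [0.61522177 0.19449315 0.11531244]
```

View pics/w6.png

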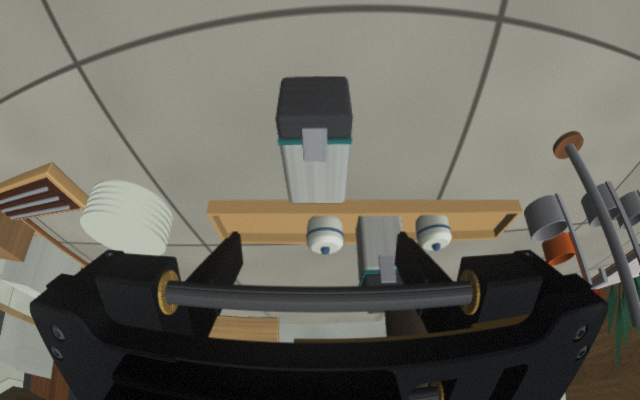

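The second canister is centred at column ~315 against a finger midpoint of 320. Descend and grip.

```bash
python3 -m jog '[[[0,0.08,-0.6,0,0,0.2],[0,0,-0.6,0,0,0],[0,0,-0.6,0,0,0],[0,0,-0.6,0,0,0],[0,0,-0.6,0,0,0],[0,0,-0.5,0,0,0],[0,0,-0.3,0,0,0],[0,0,-0.15,0,0,0],[0,0,0,0,0,0],[0,0,0,0,0,0]]]'; python3 -m jog '[[[0,0,0,0,0,0],[0,0,0,0,0,0],[0,0,0,0,0,0],[0,0,0,0,0,0],[0,0,0,0,0,0],[0,0,0,0,0,0],[0,0,0,0,0,0],[0,0,0,0,0,0]]]' -1 40;  python3 -m jog '[[[0,0,0.4,0,0,0],[0,0,0.8,0,0,0],[0,0,1,0,0,0],[0,0,1,0,0,0],[0,0,1,0,0,0],[0,0,1,0,0,0],[0,0,1,0,0,0],[0,0,1,0,0,0],[0,0,0.5,0,0,0],[0,0,0,0,0,0]]]'
```

```text
clock: 15.2
ee_pos: [0.6152, 0.1962, 0.0142]
ee_rot: [3.137, 0.7, -0.056]
contact_force: [-0.3, -0.1, 0.2]
width: 0.095
gripper_force: 0.0
clock: 15.87
ee_pos: [0.6149, 0.1963, 0.0141]
ee_rot: [3.137, 0.7, -0.056]
contact_force: [-0.8, -1.2, -0.1]
width: 0.054
gripper_force: 40.0
clock: 16.7
ee_pos: [0.6165, 0.1965, 0.2105]
ee_rot: [3.138, 0.693, -0.055]
contact_force: [0.6, -0.5, -2.5]
width: 0.0537
gripper_force: 40.0
```

```bash
python3 -m jog '[[[-0.38,0.21,0,-0.05,-0.98,0],[-0.38,0.21,0,-0.05,-0.98,0],[-0.38,0.21,0,-0.05,-0.98,0],[-0.38,0.21,0,-0.05,-0.98,0],[-0.38,0.21,0,-0.05,-0.98,0],[-0.38,0.21,0,-0.05,-0.98,0],[-0.38,0.21,0,-0.05,-0.98,0],[-0.38,0.21,0,-0.05,-0.98,0],[-0.38,0.21,0,-0.05,-0.98,0],[-0.38,0.21,0,-0.05,-0.98,0],[-0.38,0.21,0,-0.05,-0.98,0],[-0.38,0.21,0,-0.05,-0.98,0],[-0.38,0.21,0,-0.05,-0.98,0],[-0.38,0.21,0,-0.05,-0.98,0],[-0.37,0.21,0,-0.05,-0.98,0],[-0.35,0.21,0,-0.05,-0.98,0],[0,0,0,0,0,-0.2],[0,0,0,0,0,0],[0,0,0,0,0,0],[0,0,0,0,0,0]]]'
python3 -m jog '[[[0,0,-0.7,0,0,0],[0,0,-0.7,0,0,0],[0,0,-0.7,0,0,0],[0,0,-0.7,0,0,0],[0,0,-0.6,0,0,0],[0,0,-0.4,0,0,0],[0,0,-0.4,0,0,0],[0,0,-0.2,0,0,0],[0,0,0,0,0,0],[0,0,0,0,0,0]]]'
python3 - <<'E'
from h import *
shot("wrist","w7");print(state()["joints"],state()["ee_rot"],state()["ee_pos"])
E
```

```text
clock: 18.37
ee_pos: [0.4642, 0.28, 0.2063]
ee_rot: [-3.139, -0.869, -0.077]
contact_force: [0.8, -0.6, -2.6]
width: 0.0535
gripper_force: 40.0
clock: 19.2
ee_pos: [0.4699, 0.2564, 0.1196]
ee_rot: [3.141, -0.827, -0.04]
contact_force: [-0.0, -0.5, -2.9]
width: 0.0537
gripper_force: 40.0
[ 0.70091892 -0.43330707  2.43571492 -0.90798396  0.68136537  2.90782405] [-3.1414062  -0.82717821 -0.03970185] [0.46997028 0.25677998 0.12002837]
```

View pics/w7.png

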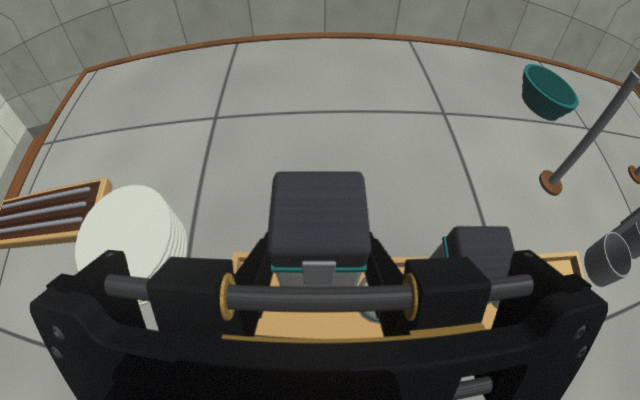

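The picture shows the canister held over the lane at (320,230), but joint 6 has hit its limit (2.908). I'll lay the canister back down and re-grip it with the tool turned half a turn.

```bash
python3 -m jog '[[[0,0,0.6,0,0,0],[0,0,1,0,0,0],[0,0,1,0,0,0],[0,0,0.9,0,0,0],[0.4,-0.1,0,0.04,0.95,0],[0.4,-0.1,0,0.04,0.95,0],[0.4,-0.1,0,0.04,0.95,0],[0.4,-0.1,0,0.04,0.95,0],[0.4,-0.1,0,0.04,0.95,0],[0.4,-0.1,0,0.04,0.95,0],[0.4,-0.1,0,0.04,0.95,0],[0.4,-0.1,0,0.04,0.95,0],[0.4,-0.1,0,0.04,0.95,0],[0.4,-0.1,0,0.04,0.95,0],[0.4,-0.1,0,0.04,0.95,0],[0.4,-0.1,0,0.04,0.95,0],[0.4,-0.1,0,0.04,0.95,0],[0.4,-0.1,0,0.04,0.95,0],[0.4,-0.1,0,0.04,0.95,0],[0,0,0,0.04,0.95,0]]]'
python3 -m jog '[[[0,0,0,0,0,0],[0,0,0,0,0,0],[0,0,0,0,0,0]]]'
python3 - <<'E'
from h import *
shot("side","s8");shot("wrist","w8");print(state()["joints"],state()["ee_rot"],state()["ee_pos"])
E
```

```text
clock: 20.92
ee_pos: [0.6225, 0.2183, 0.2068]
ee_rot: [-3.139, 0.694, -0.04]
contact_force: [-0.1, 0.3, -2.7]
width: 0.0537
gripper_force: 40.0
clock: 21.17
ee_pos: [0.6198, 0.2194, 0.2073]
ee_rot: [-3.138, 0.692, -0.038]
contact_force: [-0.2, 0.3, -3.1]
width: 0.0534
gripper_force: 40.0
[0.18681746 0.5896148  1.14333425 0.16745766 2.07942764 1.8273203 ] [-3.13757266  0.6899411  -0.03762414] [0.61952777 0.21953183 0.20913935]
```

```bash
python3 -m jog '[[[0,0,-0.6,0,0,0],[0,0,-1,0,0,0],[0,0,-1,0,0,0],[0,0,-1,0,0,0],[0,0,-1,0,0,0],[0,0,-1,0,0,0],[0,0,-0.9,0,0,0],[0,0,-0.6,0,0,0],[0,0,-0.35,0,0,0],[0,0,0,0,0,0],[0,0,0,0,0,0],[0,0,0,0,0,0]]]';python3 -m jog '[[[0,0,-0.08,0,0,0],[0,0,-0.08,0,0,0],[0,0,0,0,0,0],[0,0,0,0,0,0]]]'
```

```text
clock: 22.27
ee_pos: [0.6207, 0.2192, 0.0223]
ee_rot: [-3.137, 0.692, -0.038]
contact_force: [-0.7, -0.7, -2.6]
width: 0.0538
gripper_force: 40.0
clock: 22.6
ee_pos: [0.6196, 0.2189, 0.0166]
ee_rot: [-3.138, 0.695, -0.039]
contact_force: [0.2, -0.2, -3.1]
width: 0.0535
gripper_force: 40.0
```

```bash
python3 -m jog '[[[0,0,-0.08,0,0,0],[0,0,-0.04,0,0,0],[0,0,0,0,0,0],[0,0,0,0,0,0]]]';python3 -m jog '[[[0,0,0,0,0,0],[0,0,0,0,0,0],[0,0,0,0,0,0],[0,0,0,0,0,0],[0,0,0.3,0,0,0],[0,0,0.8,0,0,0],[0,0,1,0,0,0],[0,0,1,0,0,0],[0,0,1,0,0,0],[0,0,0.5,0,0,0],[0,0,0,0,0,0]]]' 1
python3 -m jog '[[[0,0,0.3,0.64,0,0.76],[0,0,0.3,0.64,0,0.76],[0,0,0.3,0.64,0,0.76],[0,0,0.3,0.64,0,0.76],[0,0,0,0.64,0,0.76],[0,0,0,0.64,0,0.76],[0,0,0,0.64,0,0.76],[0,0,0,0.64,0,0.76],[0,0,0,0.64,0,0.76],[0,0,0,0.64,0,0.76],[0,0,0,0.64,0,0.76],[0,0,0,0.64,0,0.76],[0,0,0,0.64,0,0.76],[0,0,0,0.64,0,0.76],[0,0,0,0.64,0,0.76],[0,0,0,0.64,0,0.76],[0,0,0,0.64,0,0.76],[0,0,0,0.64,0,0.76],[0,0,0,0.64,0,0.76],[0,0,0,0.64,0,0.76]]]'
python3 -m jog '[[[0,0,0,0.64,0,0.76],[0,0,0,0.64,0,0.76],[0,0,0,0.64,0,0.76],[0,0,0,0.64,0,0.76],[0,0,0,0.64,0,0.76],[0,0,0,0.64,0,0.76],[0,0,0,0.64,0,0.76],[0,0,0,0.64,0,0.76],[0,0,0,0.64,0,0.76],[0,0,0,0.64,0,0.76],[0,0,0,0.64,0,0.76],[0,0,0,0.4,0,0.47],[0,0,0,0,0,0],[0,0,0,0,0,0],[0,0,0,0,0,0],[0,0,0,0,0,0]]]'
python3 - <<'E'
from h import *
shot("side","s9");shot("wrist","w9");shot("top","t9");print(state()["joints"],state()["ee_rot"],state()["ee_pos"])
E
```

```text
clock: 22.93
ee_pos: [0.6197, 0.2189, 0.0142]
ee_rot: [-3.138, 0.695, -0.039]
contact_force: [1.4, 0.2, 1.2]
width: 0.054
gripper_force: 40.0
clock: 23.85
ee_pos: [0.6219, 0.2195, 0.1342]
ee_rot: [-3.136, 0.686, -0.037]
contact_force: [1.0, -0.3, 1.1]
width: 0.0953
gripper_force: 0.0
clock: 25.52
ee_pos: [0.6189, 0.2188, 0.1568]
ee_rot: [-2.449, -0.252, 1.873]
contact_force: [-0.2, 0.1, -0.3]
width: 0.0949
gripper_force: 0.0
clock: 26.85
ee_pos: [0.6193, 0.2188, 0.1579]
ee_rot: [-3.087, -0.705, 3.101]
contact_force: [-0.2, 0.5, 0.2]
width: 0.0951
gripper_force: 0.0
[ 0.20597765  0.64173102  1.15958722  0.1179174   2.0366081  -1.32996973] [-3.08774229 -0.70399309  3.10170138] [0.61949493 0.21889692 0.15825632]
```

View pics/w9.png

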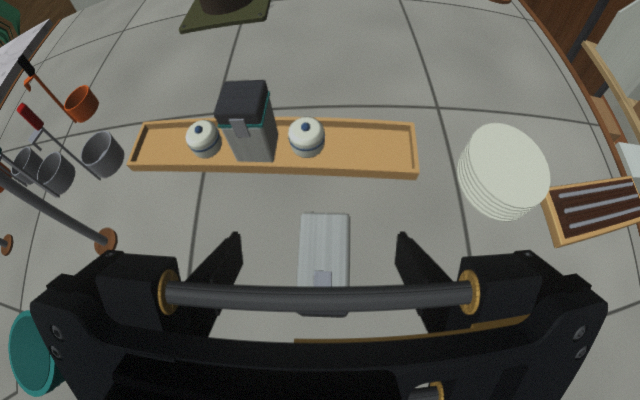

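```bash
cat >> h.py <<'E'
from scipy.spatial.transform import Rotation as R
def need(rpy,pos=None):
    s=state(); A=R.from_euler('xyz',s["ee_rot"]); B=R.from_euler('xyz',rpy)
    print("turn rows",np.round((B*A.inv()).as_rotvec()/.1,2), "shift rows", None if pos is None else np.round((np.array(pos)-s["ee_pos"])/.025,2))
E
python3 -c "
from h import *
need([np.pi,-.7,np.pi-.04])
r0=ray('side',270,230)
im,c=load('w9')
for q in [(303,213),(348,213)]: print(plane(ray('wrist',*q,c),.054))
im,c=load('s9'); print(blobs(im,(80,60,30),(100,255,160),3))"
```

```text
turn rows [ 0.41 -0.06 -0.35] shift rows None
[0.56224283 0.19894818 0.054     ]
[0.56336153 0.24744185 0.054     ]
[([237.7, 248.3], [236, 247, 4, 3, 7]), ([226.3, 255.9], [224, 254, 6, 6, 16]), ([296.0, 273.4], [289, 266, 16, 13, 51]), ([312.0, 269.0], [311, 268, 3, 3, 7])]
```

The canister lies at (325,250) between the fingers and the first one stands between the pots at (245,120). I'll correct the small twist, descend and grip.

```bash
python3 -m jog '[[[0,0.14,0,0.41,-0.06,-0.35],[0,0,-0.7,0,0,0],[0,0,-0.8,0,0,0],[0,0,-0.8,0,0,0],[0,0,-0.8,0,0,0],[0,0,-0.8,0,0,0],[0,0,-0.8,0,0,0],[0,0,-0.5,0,0,0],[0,0,-0.4,0,0,0],[0,0,-0.16,0,0,0],[0,0,0,0,0,0],[0,0,0,0,0,0],[0,0,0,0,0,0]]]'; python3 -m jog '[[[0,0,0,0,0,0],[0,0,0,0,0,0],[0,0,0,0,0,0],[0,0,0,0,0,0],[0,0,0,0,0,0],[0,0,0,0,0,0],[0,0,0,0,0,0],[0,0,0,0,0,0]]]' -1 40;  python3 -m jog '[[[0,0,0.4,0,0,0],[0,0,0.8,0,0,0],[0,0,1,0,0,0],[0,0,1,0,0,0],[0,0,1,0,0,0],[0,0,1,0,0,0],[0,0,1,0,0,0],[0,0,1,0,0,0],[0,0,0.5,0,0,0],[0,0,0,0,0,0]]]'
```

```text
clock: 28.08
ee_pos: [0.6205, 0.2226, 0.0158]
ee_rot: [3.14, -0.697, 3.103]
contact_force: [0.2, 0.1, -0.1]
width: 0.0944
gripper_force: 0.0
clock: 28.75
ee_pos: [0.6196, 0.222, 0.0144]
ee_rot: [-3.141, -0.699, 3.102]
contact_force: [-0.1, -1.2, 1.1]
width: 0.054
gripper_force: 39.9
clock: 29.58
ee_pos: [0.6212, 0.2229, 0.2124]
ee_rot: [3.138, -0.691, 3.104]
contact_force: [0.3, -0.3, -2.2]
width: 0.0538
gripper_force: 39.9
```

```bash
python3 -m jog '[[[-0.39,0.15,0,-0.04,-0.98,0],[-0.39,0.15,0,-0.04,-0.98,0],[-0.39,0.15,0,-0.04,-0.98,0],[-0.39,0.15,0,-0.04,-0.98,0],[-0.39,0.15,0,-0.04,-0.98,0],[-0.39,0.15,0,-0.04,-0.98,0],[-0.39,0.15,0,-0.04,-0.98,0],[-0.39,0.15,0,-0.04,-0.98,0],[-0.39,0.15,0,-0.04,-0.98,0],[-0.39,0.15,0,-0.04,-0.98,0],[-0.39,0.15,0,-0.04,-0.98,0],[-0.39,0.15,0,-0.04,-0.98,0],[-0.39,0.15,0,-0.04,-0.98,0],[-0.39,0.15,0,-0.04,-0.98,0],[-0.39,0.15,0,-0.04,-0.98,0],[-0.39,0.15,0,-0.04,-0.98,0],[0,0,0,0,0,-0.37],[0,0,0,0,0,0],[0,0,0,0,0,0],[0,0,0,0,0,0]]]'
python3 - <<'E'
from h import *
shot("side","s10");shot("wrist","w10");s=state();print(s["joints"],s["ee_rot"],s["ee_pos"])
print(R.from_euler('xyz',s["ee_rot"]).as_matrix()); need([np.pi,.8708-np.pi,np.pi-.077-np.pi],[.464,.281,.0665])
E
```

```text
clock: 31.25
ee_pos: [0.4639, 0.2824, 0.2073]
ee_rot: [-3.141, 0.869, 3.065]
contact_force: [0.1, -0.0, -3.8]
width: 0.0541
gripper_force: 39.9
[ 0.80025661 -0.4829717   2.32923341 -0.87888812  0.87009208 -0.24818656] [3.14134663 0.8702053  3.06275458] [0.46439264 0.28226188 0.20795714]
[[-6.42667203e-01  7.85689392e-02  7.62106153e-01]
 [ 5.07718778e-02  9.96908670e-01 -5.99609855e-02]
 [-7.64461302e-01  1.58601645e-04 -6.44669599e-01]]
turn rows [ 3.132e+01 -2.440e+00 -1.000e-02] shift rows [-0.02 -0.05 -5.66]
```

View pics/w10.png

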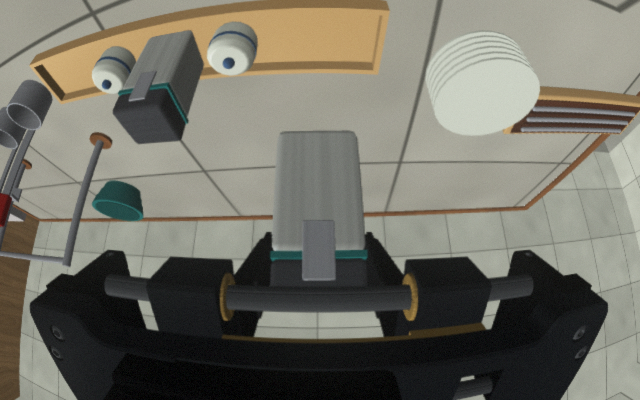

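The camera, now on the underside, sees the slot between the pot (232,48) and the lane end (387,35) free and the held canister upright. Lowering.

```bash
python3 -m jog '[[[0,0,-0.6,0,0,0],[0,0,-0.8,0,0,0],[0,0,-0.8,0,0,0],[0,0,-0.8,0,0,0],[0,0,-0.8,0,0,0],[0,0,-0.7,0,0,0],[0,0,-0.4,0,0,0],[0,0,-0.3,0,0,0],[0,0,0,0,0,0],[0,0,0,0,0,0],[0,0,0,0,0,0]]]'; python3 -m jog '[[[0,0,-0.1,0,0,0],[0,0,-0.1,0,0,0],[0,0,0,0,0,0],[0,0,0,0,0,0]]]'
```

```text
clock: 32.27
ee_pos: [0.4645, 0.2828, 0.0782]
ee_rot: [3.141, 0.871, 3.063]
contact_force: [0.3, -0.2, -2.9]
width: 0.0538
gripper_force: 39.9
clock: 32.6
ee_pos: [0.4635, 0.2824, 0.0719]
ee_rot: [-3.14, 0.87, 3.065]
contact_force: [-1.0, 0.6, -3.4]
width: 0.0542
gripper_force: 39.9
```

```bash
python3 -m jog '[[[0,0,-0.1,0,0,0],[0,0,-0.08,0,0,0],[0,0,0,0,0,0],[0,0,0,0,0,0]]]'; python3 -m jog '[[[0,0,-0.06,0,0,0],[0,0,0,0,0,0],[0,0,0,0,0,0]]]'; python3 -m jog '[[[0,0,-0.06,0,0,0],[0,0,0,0,0,0],[0,0,0,0,0,0]]]'
```

```text
clock: 32.93
ee_pos: [0.4633, 0.2823, 0.067]
ee_rot: [-3.139, 0.869, 3.066]
contact_force: [1.1, -0.3, -3.5]
width: 0.0541
gripper_force: 39.9
clock: 33.18
ee_pos: [0.4635, 0.2824, 0.0658]
ee_rot: [-3.14, 0.87, 3.066]
contact_force: [0.7, -0.7, -2.9]
width: 0.0539
gripper_force: 39.9
clock: 33.43
ee_pos: [0.464, 0.2826, 0.0653]
ee_rot: [-3.141, 0.871, 3.065]
contact_force: [-1.1, -1.4, 0.9]
width: 0.0537
gripper_force: 39.9
```

```bash
python3 -m jog '[[[0,0,0.04,0,0,0],[0,0,0,0,0,0],[0,0,0,0,0,0],[0,0,0,0,0,0],[0,0,0,0,0,0],[0,0,0.3,0,0,0],[0,0,0.6,0,0,0],[0,0,1,0,0,0],[0,0,1,0,0,0],[0,0,1,0,0,0],[0,0,1,0,0,0],[0,0,1,0,0,0]]]' 0.6;python3 -m jog '[[[0,-0.9,1,-0.07,0.97,0],[0,-0.9,1,-0.07,0.97,0],[0,-0.9,1,-0.07,0.97,0],[0,-0.9,1,-0.07,0.97,0],[0,-0.9,1,-0.07,0.97,0],[0,-0.9,1,-0.07,0.97,0],[0,-0.9,1,-0.07,0.97,0],[0,-0.9,1,-0.07,0.97,0],[0,-0.9,0,-0.07,0.97,0],[0,-0.9,0,0,0,0.6],[0,-0.9,0,0,0,0.7],[0,-0.9,0,0,0,0],[0,-0.9,0,0,0,0],[0,-0.9,0,0,0,0],[0,-0.9,0,0,0,0],[0,-0.9,0,0,0,0],[0,-0.9,0,0,0,0],[0,-0.9,0,0,0,0],[0,0,0,0,0,0],[0,0,0,0,0,0]]]'
python3 -m jog '[[[0,0,0,0,0,0],[0,0,0,0,0,0],[0,0,0,0,0,0]]]'
python3 - <<'E'
from h import *
im,c=shot("wrist","w11");shot("side","s11");shot("top","t11");s=state();print(s["joints"],s["ee_rot"],s["ee_pos"])
E
```

```text
clock: 34.43
ee_pos: [0.4633, 0.2822, 0.214]
ee_rot: [-3.14, 0.87, 3.066]
contact_force: [0.1, 0.2, -0.5]
width: 0.0763
gripper_force: 0.0
clock: 36.1
ee_pos: [0.4643, -0.1163, 0.4029]
ee_rot: [-3.024, 0.035, -3.039]
contact_force: [-0.2, 0.6, -0.1]
width: 0.0762
gripper_force: 0.0
clock: 36.35
ee_pos: [0.4646, -0.1148, 0.4034]
ee_rot: [-3.023, 0.036, -3.035]
contact_force: [0.3, 1.0, -0.3]
width: 0.0764
gripper_force: 0.0
[-0.29051938 -0.35472843  1.73148535 -0.09593252  1.68517963 -1.97985743] [-3.02315117  0.03610359 -3.03566817] [ 0.464577   -0.11505155  0.40335731]
```

View pics/w11.png

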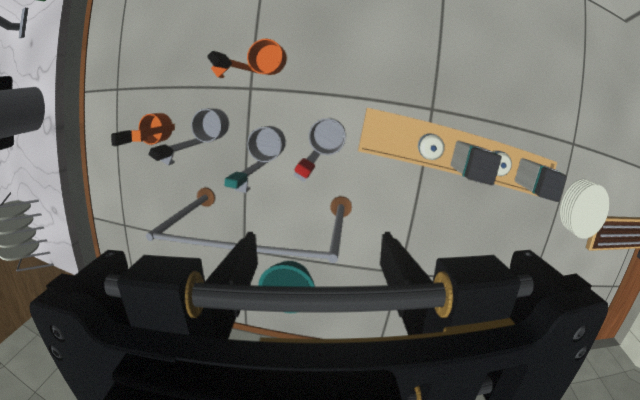

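The wrist view shows both canisters upright in the lane at (478,163) and (541,178). Pots are at (431,147) and (503,163), cups at (328,136) red, (266,142) teal and (210,124) black. Grips are at (306,168), (236,181) and (160,153), and the rail runs (151,236)–(335,257).

Run:
```python
from h import *
np.set_printoptions(precision=4,suppress=True)
im,c=load("w11"); s,cs=load("s11"); t,ct=load("t11")
def near(img,lo,hi,q,rad=14,amin=4):
    b=[x for x in blobs(img,lo,hi,amin) if np.hypot(x[0][0]-q[0],x[0][1]-q[1])<rad]
    return max(b,key=lambda x:x[1][4]) if b else None
red=((0,120,60),(6,255,255)); red2=((174,120,60),(180,255,255)); teal=((80,80,30),(100,255,220)); blk=((0,0,0),(180,255,60))
for n,rg,qw,qs,qt in(('red',red,(306,168),(365,186),(365,220)),('red2',red2,(306,168),(365,186),(365,220)),('teal',teal,(236,181),(379,166),(396,211)),('black',blk,(160,153),(412,152),(438,220))):
    a=near(im,*rg,qw);b=near(s,*rg,qs,10);d=near(t,*rg,qt,8)
    print(n,a,b,d)
    if a and b: print('   w+s',*tri(ray("wrist",*a[0],c),ray("side",*b[0])))
    if d and b: print('   t+s',*tri(ray("top",*d[0]),ray("side",*b[0])))
    if d and a: print('   t+w',*tri(ray("top",*d[0]),ray("wrist",*a[0],c)))
# cups
hsv=cv2.cvtColor(im,cv2.COLOR_BGR2HSV)
for n,(u,v) in {'red':(328,136),'teal':(266,142),'black':(210,124)}.items():
    patch=im[v-22:v+23,u-22:u+23].astype(int); m=((patch[...,0]-patch[...,2])>12).astype(np.uint8)
    k,l,st,ce=cv2.connectedComponentsWithStats(m); i=1+np.argmax(st[1:,4])
    cc=max(cv2.findContours((l==i).astype(np.uint8),0,1)[0],key=len); e=cv2.fitEllipse(cc)
    q=(e[0][0]+u-22,e[0][1]+v-22); print(n,st[i],e,q,plane(ray("wrist",*q,c),.046),im[v,u],im[v-30,u+20])
for q,qs in(((151,236),(382,126)),((335,257),(324,170))): print('rail',*tri(ray("wrist",*q,c),ray("side",*qs)))
cv2.imwrite("pics/m.png",np.vstack([cv2.resize(im[90:270,130:360],None,fx=3,fy=3,interpolation=cv2.INTER_CUBIC)]))
```

```text
red ([303.8, 168.1], [295, 160, 19, 18, 212]) ([364.4, 186.0], [362, 180, 6, 13, 71]) None
   w+s [ 0.4741 -0.1612  0.1754] 0.0003820171348387784
red2 None None None
teal ([234.4, 179.7], [225, 173, 22, 15, 211]) ([378.1, 165.4], [376, 159, 6, 14, 47]) ([395.8, 210.9], [393, 209, 7, 5, 31])
   w+s [ 0.5057 -0.266   0.1731] 0.0013142610070836747
   t+s [ 0.5052 -0.2638  0.175 ] 0.0004468937681634378
   t+w [ 0.5033 -0.2636  0.1797] 0.0008962803960365657
black ([161.3, 151.7], [149, 145, 30, 15, 263]) None ([435.0, 220.8], [434, 220, 3, 2, 4])
   t+w [ 0.4674 -0.3841  0.197 ] 0.0009588681805186214
red [  9   6  28  28 380] ((22.207853317260742, 20.072660446166992), (24.357446670532227, 26.460111618041992), 37.100242614746094) (328.20785331726074, 134.072660446167) [ 0.4361 -0.1418  0.046 ] [159 151 146] [154 160 159]
teal [ 12   8  25  28 347] ((24.387554168701172, 22.04095458984375), (20.905872344970703, 25.661972045898438), 154.48184204101562) (268.3875541687012, 142.04095458984375) [ 0.4625 -0.2509  0.046 ] [156 150 144] [152 159 157]
black [ 15   9  17  26 226] ((23.29315948486328, 22.74212074279785), (14.177489280700684, 22.764732360839844), 174.97747802734375) (211.29315948486328, 124.74212074279785) [ 0.4381 -0.3698  0.046 ] [153 146 141] [146 154 152]
rail [ 0.622  -0.426   0.1883] 0.0004400573170049088
rail [ 0.5862 -0.1013  0.2099] 0.0021255352416829
```

Run:
```python
from h import *
np.set_printoptions(precision=4,suppress=True)
im,c=load("w11");t,ct=load("t11");s,cs=load("s11")
for u in(190,230,280,310): print(u,im[228:264,u].max(1))
for u in(365,395,420): print('top',u,t[172:196,u].max(1))
for u in(340,360): print('side',u,s[130:175,u].max(1))
print('sideblack'); print(s[143:166,403:422].max(2))
```

```text
190 [151 156 156 156 151 151 155 153 150 109  94 115 134 148 154 151 153 152
 149 149 150 153 153 154 153 152 152 151 150 105  48  28  29  27  25  22]
230 [152 149 149 150 150 150 147 151 146 149 151 149 147 138 104  90 113 134
 151 155 146 136 124  80  45  28  23  31  22  22  24  23  24  28  18  26]
280 [156 160 156 158 159 156 159 159 161 158 159 159 157 159 157 160 157 159
 157 126  93 102 129 147 158 156 136 111  99 126 149 152 152 142 112  57]
310 [152 155 154 149 155 153 152 155 152 149 153 154 153 156 152 154 155 156
 154 154 152 147 110  96 111 132 147 155 152 147 149 137 103 103 139 148]
top 365 [162 162 161 163 153 128  97  84  92  94  99  96  99 104 103 103 104 102
  98 101  98  97  94  97]
top 395 [164 165 160 165 166 160 162 159 152 155 146 144 156 164 163 164 163 163
 164 165 163 163 163 164]
top 420 [161 158 160 160 159 159 154 154 150 143 154 160 162 159 154 147 140 135
 139 131 136 135 133 134]
side 340 [188 188 188 188 189 190 190 191 191 192 191 192 192 193 191 191 192 192
 192 191 191 191 192 193 192 184 176 157 152 174 190 195 194 194 193 192
 187 172 160 168 177
[... 1384 characters left out ...]
  96  99 114 144 168 183 190 192 191 191 190
  191]
 [184 172 171 174 174 158 128 114 118 137 166 185 191 191 191 190 191 189
  191]
 [189 186 187 188 182 162 134 121 127 147 176 189 191 190 190 191 190 190
  190]
 [190 190 191 190 179 153 128 122 129 152 180 190 191 189 190 190 190 190
  189]
 [190 190 191 189 176 147 126 122 134 158 181 189 190 190 190 190 190 189
  189]
 [190 191 191 189 174 144 125 124 138 165 183 189 189 189 188 189 189 189
  191]
 [191 191 191 188 171 140 123 127 143 171 185 189 188 188 188 188 187 188
  195]
 [192 191 190 185 165 135 122 127 148 175 187 189 188 188 187 188 187 188
  193]
 [192 191 190 182 159 132 124 131 152 177 188 189 188 187 187 187 186 186
  187]]
```

Run:
```python
from h import *
np.set_printoptions(precision=4,suppress=True)
im,c=load("w11")
print('black w+s',*tri(ray("wrist",161.3,151.7,c),ray("side",412,150.8)))
P=[(190,240.2),(230,245),(280,250.2),(310,253)]
cs=get_calibration("side");Ti=np.linalg.inv(cs["T"])
def proj(p):
    q=Ti[:3,:3]@p+Ti[:3,3]; return cs["cx"]-cs["fx"]*q[0]/q[2], cs["cy"]+cs["fy"]*q[1]/q[2]
for z in(.205,.21,.215,.22):
    w=np.array([plane(ray("wrist",*q,c),z) for q in P]); k=np.polyfit(w[:,1],w[:,0],1)
    pr=np.array([proj(p) for p in w]); m=np.polyfit(pr[:,0],pr[:,1],1)
    print(z,w[:,:2].tolist(),k,np.polyval(m,[340,360]))
# post tops / ends in wrist
for q in((151,236),(335,257)): print(plane(ray("wrist",*q,c),.215))
need([np.pi,0,np.pi-.46],[.4741+.0,-.1612,.27])
```

```text
black w+s [ 0.472  -0.3988  0.1753] 0.0009354365088034852
0.205 [[0.604393856702053, -0.3322906750527429], [0.5992530961372429, -0.2612789561288742], [0.5935687461974393, -0.1820390441339878], [0.5905548891971237, -0.1374195955786375]] [-0.0712  0.5807] [157.5517 142.1977]
0.21 [[0.6014823677149743, -0.32935227817902507], [0.5964066337646381, -0.25923880215353323], [0.5907941864212325, -0.18100121328637908], [0.5878184523629931, -0.1369461659791848]] [-0.0712  0.578 ] [157.1766 141.8391]
0.215 [[0.5985708787278955, -0.32641388130530724], [0.5935601713920333, -0.25719864817819227], [0.5880196266450258, -0.17996338243877036], [0.5850820155288625, -0.13647273637973206]] [-0.0712  0.5753] [156.797  141.4764]
0.22 [[0.5956593897408167, -0.3234754844315894], [0.5907137090194285, -0.2551584942028513], [0.5852450668688192, -0.17892555159116164], [0.5823455786947318, -0.13599930678027938]] [-0.0712  0.5726] [156.4131 141.1094]
[ 0.6063 -0.4046  0.215 ]
[ 0.5857 -0.1007  0.215 ]
turn rows [ 1.25  0.15 -5.63] shift rows [ 0.38 -1.85 -5.33]
```

```bash
python3 -m jog '[[[0.06,-0.31,-0.8,0.21,0.03,-0.94],[0.06,-0.31,-0.8,0.21,0.03,-0.94],[0.06,-0.31,-0.8,0.21,0.03,-0.94],[0.06,-0.31,-0.8,0.21,0.03,-0.94],[0.06,-0.31,-0.8,0.21,0.03,-0.94],[0.06,-0.31,-0.8,0.21,0.03,-0.94],[0,0,-0.5,0,0,0],[0,0,0,0,0,0],[0,0,0,0,0,0],[0,0,0,0,0,0]]]' 0.2
cat >> h.py <<'E'
RED=((0,120,60),(6,255,255));TEAL=((80,80,30),(100,255,220))
def look(name,rng,grip,tag):
    """rays of a grip blob (block top face z .2, and centroid) from the wrist"""
    im,c=shot("wrist",tag); s=state(); bs=blobs(im,*rng,60)
    for ce,st in bs:
        print(tag,ce,st,'at .1775',np.round(plane(ray("wrist",*ce,c),.1775),4))
    Ti=np.linalg.inv(c["T"]); q=Ti[:3,:3]@np.array(grip)+Ti[:3,3]; th=np.arctan2(np.hypot(q[0],q[1]),-q[2]); a=np.arctan2(-q[1],q[0])
    print('expected px',c["cx"]+c["fx"]*th*np.cos(a),c["cy"]+c["fy"]*th*np.sin(a),s["ee_pos"],s["ee_rot"]); return im,c
E
python3 - <<'E'
from h import *
im,c=look("wrist",RED,[.4741,-.1612,.1775],"w12"); need([np.pi,0,np.pi-.46],[.4741,-.1612,.1585])
E
```

```text
clock: 37.33
ee_pos: [0.4741, -0.1618, 0.2724]
ee_rot: [3.141, -0.001, 2.682]
contact_force: [-0.5, -0.5, 0.6]
width: 0.057
gripper_force: 0.0
w12 [319.1, 195.6] [308, 184, 23, 23, 460] at .1775 [ 0.4734 -0.1607  0.1775]
expected px 318.93634870479764 196.44299533191256 [ 0.47423201 -0.16189618  0.27275883] [ 3.14081884e+00 -5.14294473e-04  2.68160975e+00]
turn rows [-0.01 -0.   -0.  ] shift rows [-0.01  0.03 -4.57]
```

```bash
python3 -m jog '[[[0,0,-0.6,0,0,0],[0,0,-0.8,0,0,0],[0,0,-0.8,0,0,0],[0,0,-0.8,0,0,0],[0,0,-0.8,0,0,0],[0,0,-0.5,0,0,0],[0,0,-0.25,0,0,0],[0,0,0,0,0,0],[0,0,0,0,0,0],[0,0,0,0,0,0]]]'; python3 -m jog '[[[0,0,0,0,0,0],[0,0,0,0,0,0],[0,0,0,0,0,0],[0,0,0,0,0,0],[0,0,0,0,0,0],[0,0,0,0,0,0],[0,0,0,0,0,0]]]' -1 40
```

```text
clock: 38.22
ee_pos: [0.4745, -0.1626, 0.1588]
ee_rot: [3.141, -0.001, 2.68]
contact_force: [0.3, -0.6, 0.2]
width: 0.0569
gripper_force: 0.0
clock: 38.8
ee_pos: [0.4736, -0.1621, 0.1571]
ee_rot: [3.14, -0.004, 2.679]
contact_force: [0.6, 0.0, 0.2]
width: 0.0217
gripper_force: 40.0
```

```bash
python3 -m jog '[[[0,0,0.4,0,0,0],[0,0,0.7,0,0,0],[0,0,1,0,0,0],[0,0,1,0,0,0],[0,0,0.8,0,0,0],[0.1,0,0.2,0,0,0.89],[0.1,0,0,0,0,0.89],[0.1,0,0,0,0,0.89],[0.1,0,0,0,0,0.89],[0.1,0,0,0,0,0.89],[0.1,0,0,0,0,0.89],[0.2,0,0,0.06,-0.8,0],[0.2,0,0,0.06,-0.8,0],[0.2,0,0,0.06,-0.8,0],[0.2,0,0,0.06,-0.8,0],[0,0,0,0,0,0],[0,0,0,0,0,0],[0,0,0,0,0,0]]]'
python3 - <<'E'
from h import *
im,c=shot("wrist","w13"); shot("side","s13")
need(R.from_euler('xyz',[np.pi,.32,np.pi+.071]).as_euler('xyz'),[.5668,-.1657,.2536])
# bar sampled in wrist image
for u in (120,160,480,520,560): print(u,im[150:330:3,u].max(1))
E
```

```text
clock: 40.3
ee_pos: [0.5084, -0.1623, 0.2597]
ee_rot: [3.14, 0.316, -3.07]
contact_force: [0.3, 1.0, -1.9]
width: 0.0211
gripper_force: 40.0
turn rows [-0.01 -0.04 -0.02] shift rows [ 2.32 -0.14 -0.25]
120 [157 154 153 153 151 153 157 153 153 151 154 155 151 152 156 152 157 151
 157 157 157 155 107 154 120  77  74  68  62  51  84 151 154 148  25  23
  23  21  23  22  17  20  29  47  47  51  66  84  74  43  17  15  10  12
   9   8  12  18   9  17]
160 [151 153 134 112 112 116 114  93  79  68  57  61 149 154 153 154 155 158
 154 155 153 153 156  94 153 156 156 155 155 153 151 151 153 156 156  80
 112 152 152 151 152 147 150  67  39  62  47  55  77  82  74 115 131 132
 128 126 125 126 127 123]
480 [154 156 157 155 150 156 154 156 152 156 156 155 156 154 150 153 157 155
 157 157 157 157 160 163 156 162 155 156 156  98 155 153 157 153 157 155
 157 154 153 154 155 155 154  55  37  56  50  54  69  70  74 145  98 114
 125 111 122 128 117 119]
520 [149 156 151 152 156 151 155 154 154 152 150 155 153 152 153 152 149 152
 151 150 155 155 153 151 157 159 158 158 156 100 154 157 156 149  29  22
  29  25  27  23  27  22  33  49  45  52  65  72  69  27  13  17  20  20
  13  15  16  16  18  17]
560 [153 151 148 148 149 150 150 149 150 151 153 152 155 153 154 152 154 154
 156 152 154 148 148 151 150 131 120 161 161 114 158 153 153 155 157 153
 156 155 154 152 147  63  23  17  17  15  13  21  17  19  15  18  18  17
  22  27  29  30  32  31]
```

```bash
python3 -m jog '[[[0.4,-0.03,-0.05,0,0,0],[0.5,-0.03,-0.05,0,0,0],[0.5,-0.03,-0.05,0,0,0],[0.5,-0.03,-0.05,0,0,0],[0.4,-0.03,-0.05,0,-0.04,0],[0,0,0,0,0,0],[0,0,0,0,0,0]]]'; python3 -m jog '[[[0.06,0,-0.19,0,0,0],[0.06,0,-0.19,0,0,0],[0.06,0,-0.19,0,0,0],[0.06,0,-0.19,0,0,0],[0,0,0,0,0,0],[0,0,0,0,0,0]]]'
```

```text
clock: 40.98
ee_pos: [0.5662, -0.1657, 0.2525]
ee_rot: [3.139, 0.319, -3.069]
contact_force: [0.2, 0.2, -2.9]
width: 0.0216
gripper_force: 40.0
clock: 41.48
ee_pos: [0.5716, -0.1658, 0.2334]
ee_rot: [3.14, 0.32, -3.07]
contact_force: [0.1, -0.6, -2.3]
width: 0.0217
gripper_force: 40.0
```

```bash
python3 -m jog '[[[0.04,0,-0.12,0,0,0],[0.02,0,-0.06,0,0,0],[0,0,0,0,0,0],[0,0,0,0,0,0]]]'; python3 -m jog '[[[0.03,0,-0.08,0,0,0],[0,0,0,0,0,0],[0,0,0,0,0,0]]]';python3 -m jog '[[[0.02,0,-0.06,0,0,0],[0,0,0,0,0,0],[0,0,0,0,0,0]]]'
```

```text
clock: 41.82
ee_pos: [0.5735, -0.166, 0.2298]
ee_rot: [3.14, 0.321, -3.07]
contact_force: [-0.3, 0.2, -2.0]
width: 0.0214
gripper_force: 40.0
clock: 42.07
ee_pos: [0.5742, -0.1659, 0.2276]
ee_rot: [3.14, 0.321, -3.07]
contact_force: [0.1, -0.0, -2.8]
width: 0.0213
gripper_force: 40.0
clock: 42.32
ee_pos: [0.5747, -0.1659, 0.2262]
ee_rot: [3.14, 0.321, -3.07]
contact_force: [0.2, -0.2, -3.0]
width: 0.0214
gripper_force: 40.0
```

```bash
python3 -m jog '[[[0.02,0,-0.06,0,0,0],[0,0,0,0,0,0],[0,0,0,0,0,0]]]'; python3 -m jog '[[[0.02,0,-0.06,0,0,0],[0,0,0,0,0,0],[0,0,0,0,0,0]]]';python3 -m jog '[[[0.02,0,-0.06,0,0,0],[0,0,0,0,0,0],[0,0,0,0,0,0]]]'
```

```text
clock: 42.57
ee_pos: [0.5751, -0.1659, 0.2246]
ee_rot: [3.14, 0.321, -3.07]
contact_force: [-0.0, 0.5, -2.4]
width: 0.0215
gripper_force: 40.0
clock: 42.82
ee_pos: [0.5758, -0.166, 0.2233]
ee_rot: [3.14, 0.321, -3.07]
contact_force: [-0.2, -0.8, -2.3]
width: 0.0216
gripper_force: 40.0
clock: 43.07
ee_pos: [0.5761, -0.166, 0.2232]
ee_rot: [3.141, 0.321, -3.069]
contact_force: [-6.2, 1.0, 3.0]
width: 0.0216
gripper_force: 40.0
```

Contact came on both the hook bar and the handle within 1 mm of the predicted seat. I'll relieve the preload and release.

```bash
python3 -m jog '[[[-0.015,0,0.015,0,0,0],[0,0,0,0,0,0],[0,0,0,0,0,0],[0,0,0,0,0,0]]]' - 5; python3 -m jog '[[[0,0,0,0,0,0],[0,0,0,0,0,0],[0,0,0,0,0,0],[0,0,0,0,0,0]]]' -0.35
python3 - <<'E'
from h import *
for i in range(3):
    im,c=shot("side",f"s14{i}"); print([b for b in blobs(im,*RED,20) if b[0][0]>300 and b[0][0]<400])
im,c=shot("wrist","w14"); print(blobs(im,*RED,60))
E
```

```text
clock: 43.4
ee_pos: [0.5763, -0.1661, 0.2233]
ee_rot: [3.141, 0.323, -3.069]
contact_force: [-3.1, 0.5, 4.6]
width: 0.022
gripper_force: 5.0
clock: 43.73
ee_pos: [0.5758, -0.1659, 0.2217]
ee_rot: [3.14, 0.321, -3.07]
contact_force: [-0.3, 0.5, -0.5]
width: 0.0308
gripper_force: 0.0
[([343.9, 154.0], [339, 149, 10, 12, 28])]
[([343.9, 154.0], [339, 149, 10, 12, 30])]
[([343.6, 154.2], [339, 149, 10, 12, 28])]
[([318.1, 246.0], [300, 222, 38, 43, 1253])]
```

```bash
python3 -m jog '[[[-0.05,0,0.15,0,0,0],[-0.12,0,0.35,0,0,0],[-0.2,0,0.6,0,0,0],[-0.25,0,0.75,0,0,0],[-0.25,0,0.75,0,0,0],[-0.2,0,0.6,0,0,0],[-0.5,0,0.4,0,0,0],[0,0,0,0,0,0],[0,0,0,0,0,0]]]' 0.1
python3 - <<'E'
from h import *
for i in range(3):
    im,c=shot("side",f"s15{i}"); print([b for b in blobs(im,*RED,20) if b[0][0]>300 and b[0][0]<400])
im,c=shot("wrist","w15"); print(blobs(im,*RED,60)); shot("top","t15")
a=cv2.resize(im[60:330,100:540],(440*3//2,270*3//2),interpolation=cv2.INTER_CUBIC)[:405,:]
s=cv2.resize(cv2.imread("pics/s152.png")[100:280,220:450],None,fx=1.05,fy=1.05)
s=s[:189]; row=np.zeros((189,660,3),np.uint8); row[:,:s.shape[1]]=s
t=cv2.imread("pics/t15.png")[120:300,200:480]; row[:180,260:540]=t
cv2.imwrite("pics/comp1.png",np.vstack([a,row])); print(state()["ee_pos"])
E
```

```text
clock: 44.68
ee_pos: [0.5368, -0.1663, 0.3139]
ee_rot: [-3.141, 0.324, -3.07]
contact_force: [-0.2, -0.3, 0.2]
width: 0.0521
gripper_force: 0.0
[([343.0, 153.8], [339, 149, 9, 12, 46])]
[([343.0, 153.8], [339, 149, 9, 12, 46])]
[([343.0, 153.8], [339, 149, 9, 12, 46])]
[([314.7, 210.7], [303, 197, 24, 26, 535])]
[ 0.53650858 -0.16570051  0.31073387]
```

```bash
python3 -m jog '[[[-0.4,-0.6,0,0,0,-0.64],[-0.4,-0.8,0,0,0,-0.64],[-0.2,-0.8,-0.2,0,0,-0.64],[-0.05,-0.8,-0.2,0,0,-0.64],[0,-0.8,-0.2,0,0,-0.64],[0,-0.2,-0.2,0,0,0],[0,0,0,0,0,0],[0,0,0,0,0,0],[0,0,0,0,0,0]]]' 0.2
python3 - <<'E'
from h import *
im,c=look("wrist",TEAL,[.505,-.2645,.1775],"w16")
im2,c2=load("t15"); print(blobs(im2,*TEAL,10))
hsv=cv2.cvtColor(im,cv2.COLOR_BGR2HSV); m=cv2.inRange(hsv,*TEAL); n,l,st,ce=cv2.connectedComponentsWithStats(m)
for i in range(1,n):
    if st[i,4]>150:
        cc=cv2.findContours((l==i).astype(np.uint8),0,1)[0][0]; print(cv2.minAreaRect(cc))
need([np.pi,.32,np.pi-.25],[.5108,-.266,.1595])
# cup: look for ellipse near expected cup position
Ti=np.linalg.inv(c["T"])
def px(p):
    q=Ti[:3,:3]@np.array(p)+Ti[:3,3]; th=np.arctan2(np.hypot(q[0],q[1]),-q[2]); a=np.arctan2(-q[1],q[0]); return c["cx"]+c["fx"]*th*np.cos(a),c["cy"]+c["fy"]*th*np.sin(a)
print('cup px',px([.463,-.254,.046]),'for yaw -.25/-.1/-.4:',[px([.505-.035*np.cos(y),-.2645-.035*np.sin(y),.046]) for y in(-.25,-.1,-.4)])
E
```

```text
clock: 45.68
ee_pos: [0.5106, -0.2653, 0.2921]
ee_rot: [3.14, 0.321, 2.895]
contact_force: [1.0, 0.7, 0.1]
width: 0.0568
gripper_force: 0.0
w16 [563.8, 39.7] [562, 23, 6, 37, 104] at .1775 [0.424  0.025  0.1775]
w16 [624.8, 47.2] [623, 32, 5, 32, 82] at .1775 [0.4309 0.1437 0.1775]
w16 [318.1, 152.0] [307, 137, 23, 30, 593] at .1775 [ 0.5039 -0.2635  0.1775]
w16 [383.9, 220.3] [362, 211, 47, 22, 570] at .1775 [ 0.6071 -0.2102  0.1775]
w16 [404.8, 245.8] [380, 228, 45, 40, 1038] at .1775 [ 0.6556 -0.1883  0.1775]
w16 [361.5, 252.1] [357, 243, 9, 21, 158] at .1775 [ 0.6511 -0.2441  0.1775]
expected px 317.40127121643815 153.13579035095833 [ 0.51066004 -0.26528284  0.29246806] [3.14006952 0.32161596 2.8950145 ]
[([368.2, 145.4], [352, 130, 33, 32, 835])]
((318.0, 151.5), (29.0, 22.0), 90.0)
((383.3557434082031, 219.2882080078125), (15.80847454071045, 47.7950439453125), 75.17352294921875)
((406.1922607421875, 243.0384521484375), (35.778160095214844, 39.106361389160156), 56.30992889404297)
((361.0, 253.0), (20.0, 8.0), 90.0)
turn rows [-0.01  0.02 -0.04] shift rows [ 0.01 -0.03 -5.32]
cup px (np.float64(317.3212767209645), np.float64(82.03428351860366)) for yaw -.25/-.1/-.4: [(np.float64(317.47236034539276), np.float64(87.9478214637718)), (np.float64(313.56392480851196), np.float64(88.22662594246943)), (np.float64(321.3795724041043), np.float64(88.23870156292583))]
```

Blob is aligned with the gripper and within 1–2 mm of the expected position. Descend and grip.

```bash
python3 -m jog '[[[0,0,-0.6,0,0,0],[0,0.03,-0.8,0,0,0],[0,0,-0.8,0,0,0],[0,0,-0.8,0,0,0],[0,0,-0.8,0,0,0],[0,0,-0.8,0,0,0],[0,0,-0.5,0,0,0],[0,0,-0.2,0,0,0],[0,0,0,0,0,0],[0,0,0,0,0,0],[0,0,0,0,0,0]]]'; python3 -m jog '[[[0,0,0,0,0,0],[0,0,0,0,0,0],[0,0,0,0,0,0],[0,0,0,0,0,0],[0,0,0,0,0,0],[0,0,0,0,0,0],[0,0,0,0,0,0]]]' -1 40
```

```text
clock: 46.65
ee_pos: [0.5113, -0.2657, 0.1616]
ee_rot: [3.141, 0.324, 2.894]
contact_force: [-0.7, -0.3, -0.2]
width: 0.0567
gripper_force: 0.0
clock: 47.23
ee_pos: [0.5103, -0.2654, 0.1597]
ee_rot: [3.141, 0.321, 2.894]
contact_force: [1.0, -0.6, 0.2]
width: 0.0221
gripper_force: 40.0
```

```bash
python3 -m jog '[[[0,0,0.4,0,0,0],[0,0,0.7,0,0,0],[0,0,1,0,0,0],[0,0,1,0,0,0],[0,0,0.8,0,0,0],[0,0.1,0.2,0,0,0.8],[0,0.1,0,0,0,0.8],[0,0.1,0,0,0,0.8],[0,0.1,0,0,0,0.8],[0.2,0,0,0.06,-0.8,0],[0.2,0,0,0.06,-0.8,0],[0.2,0,0,0.06,-0.8,0],[0.2,0,0,0.06,-0.8,0],[0,0,0,0,0,0],[0,0,0,0,0,0],[0,0,0,0,0,0]]]'
python3 - <<'E'
from h import *
need([np.pi,.641,np.pi+.071],[.5773,-.255,.2572])
im,c=shot("side","s17"); print([b for b in blobs(im,*RED,20) if b[0][0]>300 and b[0][0]<400])
E
```

```text
clock: 48.57
ee_pos: [0.5303, -0.2553, 0.2626]
ee_rot: [3.14, 0.641, -3.07]
contact_force: [-0.5, 0.3, -2.3]
width: 0.0218
gripper_force: 40.0
turn rows [-0.02 -0.01 -0.02] shift rows [ 1.88  0.01 -0.22]
[([343.0, 153.8], [339, 149, 9, 12, 46])]
```

```bash
python3 -m jog '[[[0.3,0,-0.05,0,0,0],[0.4,0,-0.05,0,0,0],[0.5,0,-0.05,0,0,0],[0.4,0,-0.05,0,0,0],[0.28,0,-0.02,0,0,0],[0,0,0,0,0,0],[0,0,0,0,0,0]]]'; python3 -m jog '[[[0.06,0,-0.19,0,0,0],[0.06,0,-0.19,0,0,0],[0.06,0,-0.19,0,0,0],[0.06,0,-0.19,0,0,0],[0.04,0,-0.12,0,0,0],[0.02,0,-0.06,0,0,0],[0,0,0,0,0,0],[0,0,0,0,0,0]]]';python3 -m jog '[[[0.03,0,-0.08,0,0,0],[0,0,0,0,0,0],[0,0,0,0,0,0]]]'
```

```text
clock: 49.2
ee_pos: [0.5778, -0.2548, 0.2562]
ee_rot: [3.138, 0.641, -3.069]
contact_force: [0.1, 0.6, -2.8]
width: 0.0217
gripper_force: 40.0
clock: 49.87
ee_pos: [0.5849, -0.2553, 0.2332]
ee_rot: [3.139, 0.642, -3.07]
contact_force: [0.9, -0.1, -2.7]
width: 0.0218
gripper_force: 40.0
clock: 50.12
ee_pos: [0.5857, -0.2552, 0.2312]
ee_rot: [3.139, 0.642, -3.07]
contact_force: [0.6, 0.0, -2.3]
width: 0.0219
gripper_force: 40.0
```

```bash
python3 -m jog '[[[0.02,0,-0.06,0,0,0],[0,0,0,0,0,0],[0,0,0,0,0,0]]]'; python3 -m jog '[[[0.02,0,-0.06,0,0,0],[0,0,0,0,0,0],[0,0,0,0,0,0]]]';python3 -m jog '[[[0.01,0,-0.04,0,0,0],[0,0,0,0,0,0],[0,0,0,0,0,0]]]'
```

```text
clock: 50.37
ee_pos: [0.5861, -0.2552, 0.2295]
ee_rot: [3.139, 0.642, -3.07]
contact_force: [-0.2, -0.3, -2.0]
width: 0.0219
gripper_force: 40.0
clock: 50.62
ee_pos: [0.5867, -0.2552, 0.2281]
ee_rot: [3.139, 0.642, -3.07]
contact_force: [-0.3, -0.1, -2.0]
width: 0.0218
gripper_force: 40.0
clock: 50.87
ee_pos: [0.5871, -0.2553, 0.2282]
ee_rot: [3.14, 0.643, -3.07]
contact_force: [-3.9, 1.2, 1.4]
width: 0.0221
gripper_force: 40.0
```

Seated exactly as predicted. Release gently.

```bash
python3 -m jog '[[[0,0,0,0,0,0],[0,0,0,0,0,0],[0,0,0,0,0,0]]]' - 5; python3 -m jog '[[[0,0,0,0,0,0],[0,0,0,0,0,0],[0,0,0,0,0,0],[0,0,0,0,0,0]]]' -0.35
python3 - <<'E'
from h import *
for i in range(3):
    im,c=shot("side",f"s18{i}"); print([b for b in blobs(im,*RED,15)+blobs(im,*TEAL,15) if b[0][0]>300 and b[0][0]<400])
E
python3 -m jog '[[[-0.05,0,0.15,0,0,0],[-0.12,0,0.35,0,0,0],[-0.2,0,0.6,0,0,0],[-0.25,0,0.75,0,0,0],[-0.25,0,0.75,0,0,0],[-0.2,0,0.6,0,0,0],[-0.5,0,0.4,0,0,0],[0,0,0,0,0,0],[0,0,0,0,0,0]]]' 0.1
python3 - <<'E'
from h import *
for i in range(2):
    im,c=shot("side",f"s19{i}"); print([b for b in blobs(im,*RED,15)+blobs(im,*TEAL,15) if b[0][0]>300 and b[0][0]<400])
need([np.pi,0.,np.pi-.65],[.472,-.3988,.28])
E
```

```text
clock: 51.12
ee_pos: [0.5872, -0.2554, 0.228]
ee_rot: [3.14, 0.643, -3.07]
contact_force: [-1.8, -0.0, 1.9]
width: 0.0232
gripper_force: 5.0
clock: 51.45
ee_pos: [0.5868, -0.2551, 0.2267]
ee_rot: [3.139, 0.642, -3.07]
contact_force: [0.7, 0.0, -0.5]
width: 0.0302
gripper_force: 0.0
[([343.0, 153.8], [339, 149, 9, 12, 46]), ([305.6, 170.1], [289, 157, 34, 29, 717])]
[([343.0, 153.8], [339, 149, 9, 12, 46]), ([305.7, 170.1], [289, 157, 34, 29, 718])]
[([343.0, 153.8], [339, 149, 9, 12, 46]), ([305.7, 170.1], [289, 157, 34, 29, 718])]
clock: 52.35
ee_pos: [0.5477, -0.2557, 0.3189]
ee_rot: [-3.142, 0.644, -3.07]
contact_force: [1.0, -0.3, -0.3]
width: 0.0525
gripper_force: 0.0
[([343.0, 153.8], [339, 149, 9, 12, 46]), ([305.7, 170.1], [289, 157, 34, 29, 718])]
[([343.0, 153.8], [339, 149, 9, 12, 46]), ([305.6, 170.1], [289, 157, 33, 29, 715])]
turn rows [ 1.84  6.29 -6.97] shift rows [-3.02 -5.75 -1.45]
```

```bash
python3 -m jog '[[[-0.5,-0.5,0,0.23,0.79,-0.87],[-0.5,-0.8,0,0.23,0.79,-0.87],[-0.5,-0.8,-0.2,0.23,0.79,-0.87],[-0.5,-0.8,-0.2,0.23,0.79,-0.87],[-0.5,-0.8,-0.2,0.23,0.79,-0.87],[-0.5,-0.8,-0.2,0.23,0.79,-0.87],[0,-0.8,-0.3,0.23,0.79,-0.87],[0,-0.45,-0.3,0.23,0.76,-0.88],[0,0,0,0,0,0],[0,0,0,0,0,0],[0,0,0,0,0,0]]]' 0.2
python3 - <<'E'
from h import *
im,c=look("wrist",((0,0,0),(180,255,62)),[.472,-.3988,.1775],"w20")
m=cv2.inRange(cv2.cvtColor(im,cv2.COLOR_BGR2HSV),(0,0,0),(180,255,62)); n,l,st,ce=cv2.connectedComponentsWithStats(m)
for i in range(1,n):
    if 150<st[i,4]<3000:
        cc=cv2.findContours((l==i).astype(np.uint8),0,1)[0][0]; print(ce[i],cv2.minAreaRect(cc))
need([np.pi,0,np.pi-.65],[.472,-.3988,.1575])
E
```

```text
clock: 53.37
ee_pos: [0.4727, -0.3983, 0.2811]
ee_rot: [3.14, -0.001, 2.493]
contact_force: [0.1, 0.9, 0.2]
width: 0.0572
gripper_force: 0.0
w20 [307.9, 18.7] [296, 7, 24, 25, 512] at .1775 [ 0.3246 -0.2989  0.1775]
w20 [560.9, 143.7] [550, 137, 24, 14, 107] at .1775 [ 0.601  -0.1181  0.1775]
w20 [532.8, 155.9] [516, 151, 31, 11, 86] at .1775 [ 0.587  -0.1673  0.1775]
w20 [510.2, 157.8] [503, 153, 14, 11, 66] at .1775 [ 0.5693 -0.1978  0.1775]
w20 [3.5, 192.8] [0, 180, 9, 26, 187] at .1775 [ 0.1613 -0.7956  0.1775]
w20 [317.0, 194.1] [306, 182, 23, 25, 469] at .1775 [ 0.4715 -0.3993  0.1775]
w20 [461.9, 199.8] [451, 193, 19, 14, 81] at .1775 [ 0.573  -0.2754  0.1775]
w20 [493.9, 202.0] [469, 194, 47, 17, 413] at .1775 [ 0.6015 -0.242   0.1775]
w20 [239.6, 229.1] [226, 214, 28, 31, 520] at .1775 [ 0.4519 -0.4893  0.1775]
w20 [6.6, 242.0] [0, 229, 16, 27, 61] at .1775 [ 0.211  -0.8742  0.1775]
w20 [304.3, 333.5] [0, 232, 608, 168, 68000] at .1775 [ 0.6057 -0.5217  0.1775]
expected px 317.69028596101816 194.1695151570106 [ 0.47254153 -0.39825119  0.28212621] [3.14047726e+00 6.22947696e-04 2.49305735e+00]
[307.9140625   18.68554688] ((307.5671081542969, 18.896347045898438), (24.07407569885254, 22.859329223632812), 6.340191841125488)
[  3.45454545 192.8342246 ] ((4.0, 192.5), (25.0, 8.0), 90.0)
[316.95309168 194.11513859] ((316.4537658691406, 193.69943237304688), (22.960634231567383, 21.972265243530273), 81.25383758544922)
[493.9031477  201.97336562] ((492.493896484375, 203.4451141357422), (15.129120826721191, 46.60211181640625), 83.6598129272461)
[239.57115385 229.08653846] ((239.50001525878906, 229.00001525878906), (23.33452033996582, 24.748737335205078), 45.0)
turn rows [-0.01  0.01 -0.01] shift rows [-0.02 -0.02 -4.99]
```

```bash
python3 -m jog '[[[0,-0.02,-0.6,0,0,0],[0,0,-0.8,0,0,0],[0,0,-0.8,0,0,0],[0,0,-0.8,0,0,0],[0,0,-0.8,0,0,0],[0,0,-0.7,0,0,0],[0,0,-0.3,0,0,0],[0,0,-0.12,0,0,0],[0,0,0,0,0,0],[0,0,0,0,0,0],[0,0,0,0,0,0]]]'; python3 -m jog '[[[0,0,0,0,0,0],[0,0,0,0,0,0],[0,0,0,0,0,0],[0,0,0,0,0,0],[0,0,0,0,0,0],[0,0,0,0,0,0],[0,0,0,0,0,0]]]' -1 40
```

```text
clock: 54.33
ee_pos: [0.4733, -0.4001, 0.161]
ee_rot: [3.141, 0.003, 2.492]
contact_force: [0.1, -0.0, 0.1]
width: 0.0568
gripper_force: 0.0
clock: 54.92
ee_pos: [0.4725, -0.3995, 0.1591]
ee_rot: [3.141, -0.0, 2.492]
contact_force: [-1.0, -0.6, 0.8]
width: 0.0219
gripper_force: 40.0
```

```bash
python3 -m jog '[[[0,0,0.4,0,0,0],[0,0,0.7,0,0,0],[0,0,1,0,0,0],[0,0,1,0,0,0],[0,0,0.8,0,0,0],[0,0.29,0.1,0,0,0.9],[0,0.29,0,0,0,0.9],[0,0.29,0,0,0,0.9],[0,0.29,0,0,0,0.9],[0,0.29,0,0,0,0.9],[0,0.29,0,0,0,0.9],[0.2,0.29,0,0,0,0.9],[0.2,0.27,0,0,0,0.9],[0.4,0,0,0.06,-0.8,0],[0.4,0,0,0.06,-0.8,0],[0.4,0,0,0.06,-0.8,0],[0.4,0,0,0.06,-0.8,0],[0,0,0,0,0,0],[0,0,0,0,0,0],[0,0,0,0,0,0]]]'
python3 - <<'E'
from h import *
need([np.pi,.321,np.pi+.071],[.5787,-.342,.2548])
E
```

```text
clock: 56.58
ee_pos: [0.5222, -0.3419, 0.2593]
ee_rot: [3.139, 0.319, -3.072]
contact_force: [-1.2, -0.8, -1.2]
width: 0.0221
gripper_force: 40.0
turn rows [-0.02 -0.02  0.  ] shift rows [ 2.26 -0.   -0.18]
```

```bash
python3 -m jog '[[[0.3,0,-0.05,0,0,0],[0.5,0,-0.05,0,0,0],[0.6,0,-0.05,0,0,0],[0.5,0,-0.03,0,0,0],[0.36,0,0,0,0,0],[0,0,0,0,0,0],[0,0,0,0,0,0]]]'; python3 -m jog '[[[0.06,0,-0.19,0,0,0],[0.06,0,-0.19,0,0,0],[0.06,0,-0.19,0,0,0],[0.06,0,-0.19,0,0,0],[0.04,0,-0.12,0,0,0],[0.02,0,-0.06,0,0,0],[0,0,0,0,0,0],[0,0,0,0,0,0]]]';python3 -m jog '[[[0.02,0,-0.06,0,0,0],[0,0,0,0,0,0],[0,0,0,0,0,0]]]'
```

```text
clock: 57.17
ee_pos: [0.5797, -0.3416, 0.2542]
ee_rot: [3.139, 0.32, -3.071]
contact_force: [-0.2, 0.5, -1.1]
width: 0.0217
gripper_force: 40.0
clock: 57.83
ee_pos: [0.5866, -0.342, 0.2311]
ee_rot: [3.139, 0.321, -3.072]
contact_force: [0.1, 0.5, -2.7]
width: 0.0221
gripper_force: 40.0
clock: 58.08
ee_pos: [0.5872, -0.342, 0.2298]
ee_rot: [3.14, 0.321, -3.072]
contact_force: [0.3, 0.2, -2.0]
width: 0.0218
gripper_force: 40.0
```

```bash
python3 -m jog '[[[0.02,0,-0.06,0,0,0],[0,0,0,0,0,0],[0,0,0,0,0,0]]]'; python3 -m jog '[[[0.02,0,-0.06,0,0,0],[0,0,0,0,0,0],[0,0,0,0,0,0]]]';python3 -m jog '[[[0.01,0,-0.04,0,0,0],[0,0,0,0,0,0],[0,0,0,0,0,0]]]'
```

```text
clock: 58.33
ee_pos: [0.5876, -0.3419, 0.228]
ee_rot: [3.139, 0.321, -3.072]
contact_force: [-0.2, -0.6, -1.5]
width: 0.022
gripper_force: 40.0
clock: 58.58
ee_pos: [0.5881, -0.3419, 0.2265]
ee_rot: [3.139, 0.321, -3.072]
contact_force: [0.2, -0.3, -1.2]
width: 0.0226
gripper_force: 40.0
clock: 58.83
ee_pos: [0.5885, -0.342, 0.226]
ee_rot: [3.14, 0.321, -3.072]
contact_force: [-0.9, -0.3, -0.1]
width: 0.0218
gripper_force: 40.0
```

```bash
python3 -m jog '[[[0.01,0,-0.04,0,0,0],[0,0,0,0,0,0],[0,0,0,0,0,0]]]';python3 -m jog '[[[0.02,0,-0.01,0,0,0],[0,0,0,0,0,0],[0,0,0,0,0,0]]]'
```

```text
clock: 59.08
ee_pos: [0.5888, -0.3422, 0.226]
ee_rot: [3.14, 0.322, -3.071]
contact_force: [-4.0, 1.3, 4.1]
width: 0.0221
gripper_force: 40.0
clock: 59.33
ee_pos: [0.5893, -0.3423, 0.2263]
ee_rot: [3.141, 0.322, -3.071]
contact_force: [-5.7, 1.5, 6.7]
width: 0.0219
gripper_force: 40.0
```

```bash
python3 -m jog '[[[-0.015,0,0.02,0,0,0],[0,0,0,0,0,0],[0,0,0,0,0,0],[0,0,0,0,0,0]]]' - 5; python3 -m jog '[[[0,0,0,0,0,0],[0,0,0,0,0,0],[0,0,0,0,0,0],[0,0,0,0,0,0]]]' -0.35
python3 -m jog '[[[-0.05,0,0.15,0,0,0],[-0.12,0,0.35,0,0,0],[-0.2,0,0.6,0,0,0],[-0.25,0,0.75,0,0,0],[-0.25,0,0.75,0,0,0],[-0.2,0,0.6,0,0,0],[-0.6,0,0.5,0,0,0],[-1,0,0.4,0,0,0],[-1,0,0.3,0,0,0],[-1,0,0.2,0,0,0],[0,0,0,0,0,0],[0,0,0,0,0,0]]]' 0.1
python3 - <<'E'
from h import *
im,c=shot("wrist","w21"); shot("side","s21"); shot("top","t21"); 
im2,_=shot("wrist","w22"); d=cv2.absdiff(im,im2).max(2); print('diff',(d>40).sum())
a=cv2.resize(im,(560,350)); s=cv2.resize(cv2.imread("pics/s21.png")[90:330,200:460],(260,240))
t=cv2.imread("pics/t21.png")[120:300,150:480]
o=np.zeros((600,800,3),np.uint8); o[:350,:560]=a; o[355:595,:260]=s; o[355:355+360*240//360,270:270+440]=cv2.resize(t,(440,240))
cv2.imwrite("pics/comp2.png",o)
E
```

```text
clock: 59.67
ee_pos: [0.5891, -0.3423, 0.2257]
ee_rot: [3.141, 0.322, -3.072]
contact_force: [-3.4, -0.9, 5.8]
width: 0.0235
gripper_force: 5.0
clock: 60.0
ee_pos: [0.5886, -0.3416, 0.2238]
ee_rot: [3.138, 0.32, -3.072]
contact_force: [-0.1, -0.2, -0.1]
width: 0.0308
gripper_force: 0.0
clock: 61.0
ee_pos: [0.4716, -0.3425, 0.3419]
ee_rot: [-3.141, 0.323, -3.073]
contact_force: [0.3, 0.4, -0.1]
width: 0.0521
gripper_force: 0.0
diff 3677
```

View pics/comp2.png

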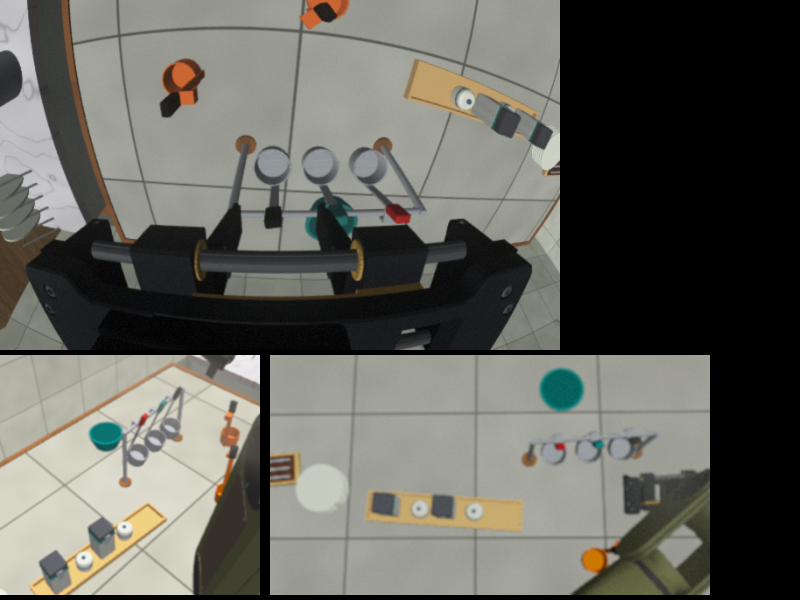

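The composite shows all three dippers hanging on the rail with cups on the robot's side, both canisters upright in the lane, and both pots, plates and bowl in place. I'll check that nothing is still swinging, then hand in.

```bash
python3 -m jog '[[[0,0,0,0,0,0],[0,0,0,0,0,0],[0,0,0,0,0,0],[0,0,0,0,0,0],[0,0,0,0,0,0],[0,0,0,0,0,0],[0,0,0,0,0,0],[0,0,0,0,0,0],[0,0,0,0,0,0],[0,0,0,0,0,0],[0,0,0,0,0,0],[0,0,0,0,0,0]]]'
python3 - <<'E'
from h import *
A=[read_camera("side").astype(int) for _ in range(4)]; B=cv2.imread("pics/s21.png").astype(int)
for x in A[1:]+[B]: print((abs(x-A[0]).max(2)[:,200:460]>30).sum())
t=cv2.imread("pics/t21.png").astype(int); print((abs(read_camera("top").astype(int)-t).max(2)[120:300,150:480]>40).sum())
E
```

```text
clock: 62.2
ee_pos: [0.472, -0.342, 0.3399]
ee_rot: [3.139, 0.321, -3.072]
contact_force: [0.1, 0.7, -0.0]
width: 0.0522
gripper_force: 0.0
0
0
0
4
0
```

```bash
python3 -c "
from bench import *
print(sign_off())"
```

```text
the job is handed in; nothing more can be done
None
```

Job handed in: both fallen canisters stand upright in the lane, all three dippers hang still on the rail with cups on the robot's side, and the pots, plates and bowl were left in place.

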